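Turn a culture dish lid-down and stack it

TASK

Turn the green-lidded culture dish that lies lid-up over, gripping base and lid together so that it stays shut, and stack it lid-down, flat and square, on top of the green-lidded dish that already lies lid-down on its sloping stand, with its lower end at the stand's ledge. Leave the orange-lidded dish alone, do not shift the dish you stack on, and let go.

Things in the scene. Friction and masses are not known exactly. Their poses are not given: they have to be found in the camera images.
- dish_centre (a point): Centre of the dish to turn, on its white base (about 70 g). Closed dish 84 x 60 x 28 mm, seam between base and lid half-way up, at this point. x: along the 84 mm; y: along the 60 mm; z: base to lid. Starts lid-up, 100 mm above the bench, on a wooden stand sloping 45 degrees: x points down the slope, away from the robot, z off the slope, y level. The upper 28 mm overhang the slope board.
- lid_centre (a point): Its loose green lid (50 g, 14 mm deep, same outline as the base, white label). Fixed to the lid; coincides with dish_centre, same axes, while shut. A lip inside stops sideways sliding but nothing latches it: grip the 60 mm width with the pads across the seam, on both halves. Slope board and ledge are 44 mm wide, so the dish's sides stand 8 mm proud of them.
- stacked_centre (a point): Centre of the dish to stack on (120 g, loose, same size, its lid fast), lid-down on a like stand: white base with grey panel up, green below. x: down the slope, away from the robot; y: level; z: into the slope. A dish stacked on it has its centre 28 mm towards -z. The stand's ledge, square to the slope, is 42 mm towards +x and tall enough to stop the dish on top too.
- other_centre (a point): Centre of a bystander dish of the same size with an orange lid, lying lid-up on a third like stand; axes as dish_centre. The stands are some 200 mm apart side by side, in any order, each turned up to 15 degrees. Beaker, marker and tub of vials lie farther off on the bench.
Things that resemble listed ones, but are neither listed nor needed, are in the scene too. What is shaped like the part that bears lid_centre but black or blue is not meant. What is shaped like the part that bears dish_centre but pink is not meant.

How it is judged:
On the way:
1. the dish has been turned lid-down, still shut (angle between dish_centre's own z axis and vertical above 2 rad and distance between dish_centre and lid_centre below 0.006 m), for 0.1 s.
At the end, for the whole second after the job is handed in: The dish lies lid-down on the stacked dish: centre 28 mm (within 6) off it, within 12 mm along and across it, faces and sides parallel within 10 degrees, lid and base closed within 6 mm, at rest and released (all of step 1 and x of dish_centre in the frame of stacked_centre between -0.012 and 0.012 m and y of dish_centre in the frame of stacked_centre between -0.012 and 0.012 m and z of dish_centre in the frame of stacked_centre between -0.034 and -0.022 m and angle between the z axis of dish_centre and the z axis of stacked_centre, either way round below 0.175 rad and angle between the x axis of dish_centre and the x axis of stacked_centre, either way round below 0.175 rad and linear speed of dish below 0.02 m/s); the robot touches nothing.
It fails at once if the lid came away from the base (distance between dish_centre and lid_centre above 0.01 m).
It fails at once if the orange-lidded dish was moved (distance of other_centre from where it was at the start of the episode above 0.015 m).
It fails at once if the dish being stacked on was shifted (distance of stacked_centre from where it was at the start of the episode above 0.012 m).
It also fails if it takes over 45 s, if anything falls off the work surface, if the arm or the gripper's body presses on something with over 40 N, if the wrist force passes 120 N, or if a joint passes its speed limit or range.

ROBOT

A 7-joint arm with a two-finger parallel gripper is mounted at the origin on the work surface. World frame = base frame: x ahead of the robot, y to its left, z up, the work surface at z = 0. Lengths are in m, angles in rad, forces in N, time in s.
With the tool pointing down it reaches from about 0.425 to 0.875 m from the base axis. Payload 4.7 kg.
Tool frame: the origin (TCP) lies between the finger pads; the fingertips stand ctrl.tip_reach ahead of it and the grasp point (between the pads) lies 5 mm behind it (ctrl.tip_reach is the distance from the TCP to the fingertips, in m); z points along the fingers, y is the direction in which the jaws open and shut (so a half turn about z gives the same grasp; the last joint's range is limited). The gripper opens to 87 mm and grips with 3 to 60 N. Pads are 19 mm wide; open, the fingers measure 117 mm over their backs; the gripper's body (75 mm by 190 mm) begins 51 mm behind the grasp point.
Start: joints at [1.194, 0.321, -0.07, 1.45, 0.023, 1.371, -0.057], TCP at [0.248, -0.601, 0.237] pointing down, gripper open.
Joint ranges: [-2.86, 2.86], [-0.3, 2.09], [-1.38, 1.24], [0.06, 2.45], [-1.56, 4.7], [0.09, 2.05], [-2.69, 2.69]. Speed limits (rad/s): [2.57, 2.57, 3.14, 3.14, 3.14, 3.14, 3.14].

INTERFACE

Orientations are given as a rotation vector (axis times angle).
In Python, from bench import ctrl gives the robot as it stands.
- The arm moves only by the shell command python3 -m handwheel 'ROWS' [FORCE]. ROWS is JSON, a list of rows, each a list of 7 numbers: the shift along the tool's x, y, z in mm, then the turn, a rotation vector about the tool's x, y, z in rad, then the gripper's target within -1 to 1 (shut at 1, half-way at 0, fully open at -1). In form: [[dx, dy, dz, ax, ay, az, grip], ...]. A call has 1 to 12 rows; each row is the pose to reach, as a shift and turn from the pose commanded when the call began, along the tool's axes at that moment; what a row does not reach only later rows make up. A row lasts 1/8 s, in which the tool goes at most 62.5 mm and 10.7 degrees, less where a joint would pass 70% of its speed; a pose out of reach is approached as far as the arm can. A call with a gripper value outside its range is refused whole. The fingers move at their own pace and stop on an object; FORCE is the grip in N (left out, the last holds). Time passes only in rows, so rows that repeat a pose let the fingers close. It gives the time, the measured TCP pose, the force and the opening at its end, in the units of the state.
- ctrl.get_state(): the state, without advancing time (a new reading comes with each control period).
- ctrl.get_image(name): name is "side" or "top" or "wrist"; returns the picture (420x560x3 uint8, red, green, blue); there is no depth.
- ctrl.camera_model(name): a dict with "mtx" (3x3 intrinsics, pixels), "xyz" and "orientation" of the camera in the world. Camera axes: x right, y up, looking along -z (the intrinsics and any distortion apply to the point x, -y, -z); pixel columns grow to the right and rows downward; lengths in m; the calibration is good to about 2 mm. A picture is of the moment at which its call begins: read the wrist's pose just before it. camera_model takes no time and is no camera call; for the wrist camera it gives the pose at the moment of the call.
- ctrl.close_job(): hands the job in, once; it reports no verdict.
The state is a dict: "time": time; "joint_positions": joint angles; "qd": joint speeds; "joint_torque": joint torques, N m; "position": TCP position; "tool_rot": TCP orientation; "ft_force": force on the tool from outside, world axes, zero at the start; "torque": the same for the moment, N m; "grip_width": opening from 0.0 (shut) to 1.0 (fully open).
Only numpy, scipy, OpenCV 4.12 (cv2) and the standard library are available. Lean on these libraries where they do the work, as an engineer would, in place of code of your own. Each camera call takes 0.05 s, during which the arm holds its last target.

## Working session

There is one attempt and no reset: what is moved stays moved. The work goes in short steps, Python scripts to look and compute and a shell command to move; the robot and the scene stay as the last step left them, time stands still between calls to the robot, and variables do not carry over. Pictures are saved under pics/ and viewed, and the job is handed in when it is done.

```bash
ls; mkdir -p pics; python3 - <<'E'
from bench import ctrl
import cv2
print(ctrl.get_state(), ctrl.tip_reach)
for n in("side","top","wrist"):
    print(n,ctrl.camera_model(n))
    cv2.imwrite(f"pics/{n}0.png",ctrl.get_image(n)[:,:,::-1])
E
```

```text
pics
{'time': 0.0, 'joint_positions': array([ 1.19409087,  0.32184874, -0.07008756,  1.45167035,  0.02260941,
        1.37077137, -0.05688545]), 'qd': array([ 0.00110004, -0.0002366 , -0.00123083,  0.00053219, -0.00025183,
        0.0005875 ,  0.00028424]), 'joint_torque': array([ 3.74180272e-04, -4.91288638e+01, -4.03594449e-01, -3.12524521e+01,
       -6.39846898e-02,  4.37054154e-02,  1.48402469e-04]), 'position': array([ 0.2473637 , -0.60053247,  0.23544712]), 'tool_rot': array([-3.07997565e+00, -6.09693636e-01,  7.42845653e-04]), 'ft_force': array([-0.08097061,  0.49023113,  0.31120482]), 'torque': array([ 0.01947833, -0.00496887, -0.00443149]), 'grip_width': 0.9958510490584594} 0.014
side {'mtx': array([[498.99220175,   0.        , 285.07600586],
       [  0.        , 498.99220175, 206.39523926],
       [  0.        ,   0.        ,   1.        ]]), 'xyz': array([0.40252635, 0.74905738, 0.68071169]), 'orientation': array([ 0.11676932, -1.21539272, -2.66288147])}
top {'mtx': array([[387.16385786,   0.        , 281.01480445],
       [  0.        , 387.16385786, 206.13629708],
       [  0.        ,   0.        ,   1.        ]]), 'xyz': array([0.50526328, 0.07662116, 0.91257764]), 'orientation': array([ 0.01385721, -0.03758495, -1.54112729])}
wrist {'mtx': array([[321.67523252,   0.        , 274.69055008],
       [  0.        , 321.67523252, 209.50078919],
       [  0.        ,   0.        ,   1.        ]]), 'xyz': array([ 0.31067093, -0.57559757,  0.38304302]), 'orientation': array([-0.22265705,  0.15138552, -1.17325971])}
```

View pics/side0.png

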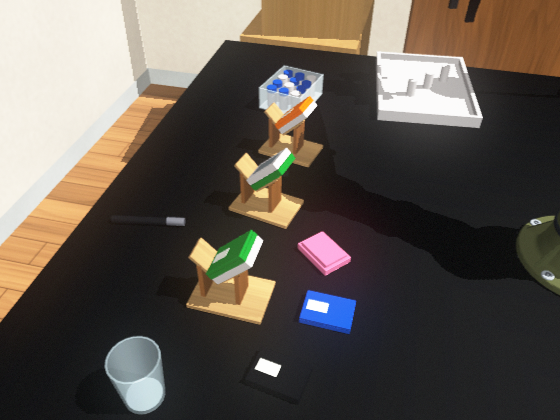

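View pics/top0.png

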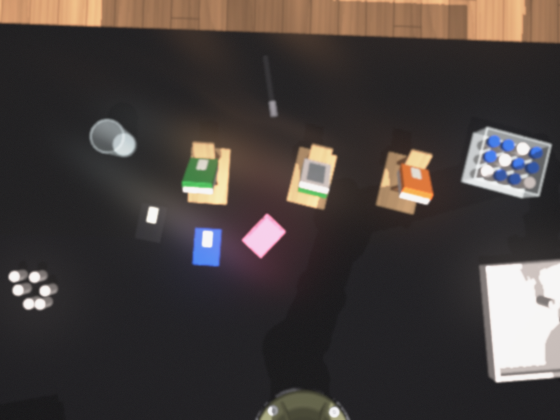

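View pics/wrist0.png

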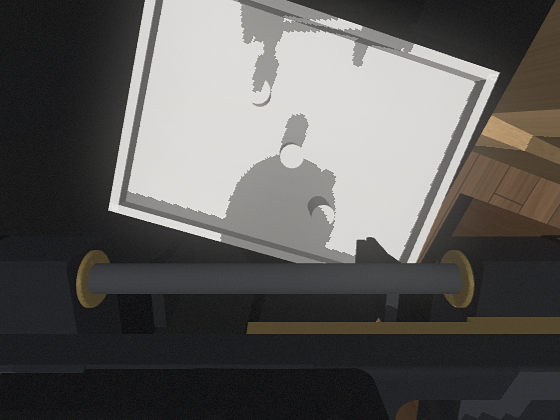

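```bash
python3 - <<'E'
import cv2, numpy as np
s=cv2.imread("pics/side0.png");t=cv2.imread("pics/top0.png")
def z(i,x0,y0,w,h,k,n):
    c=cv2.resize(i[y0:y0+h,x0:x0+w],None,fx=k,fy=k,interpolation=cv2.INTER_CUBIC)
    for g in range(0,w,10):
        cv2.putText(c,str(x0+g),(g*k,8),0,.3,(0,255,255),1);cv2.line(c,(g*k,10),(g*k,14),(0,255,255),1)
    for g in range(0,h,10):
        cv2.putText(c,str(y0+g),(0,g*k+4),0,.3,(0,255,255),1)
    cv2.imwrite(n,c)
z(s,180,220,100,75,8,"pics/s_g.png")
z(s,225,140,100,75,8,"pics/s_t.png")
z(t,170,135,100,75,8,"pics/t_g.png")
z(t,280,135,100,75,8,"pics/t_t.png")
E
```

```text
(no output)
```

View pics/s_g.png

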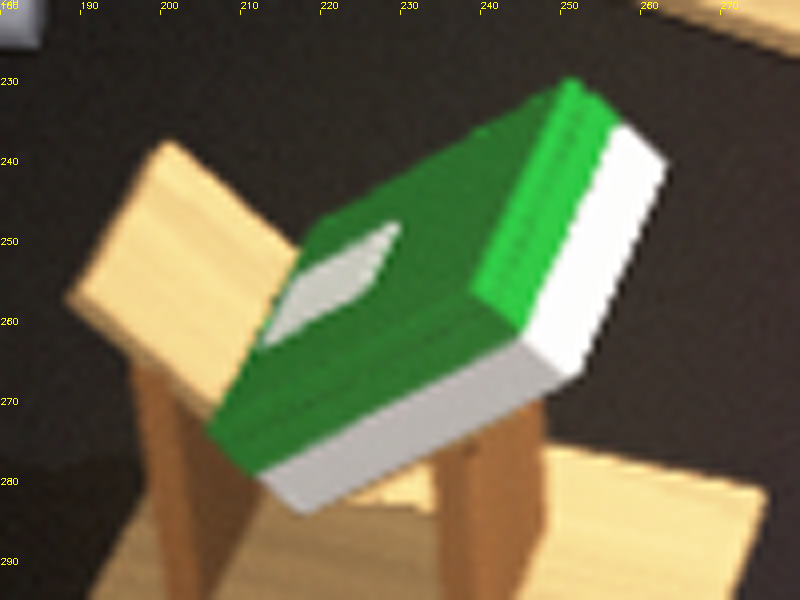

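View pics/s_t.png

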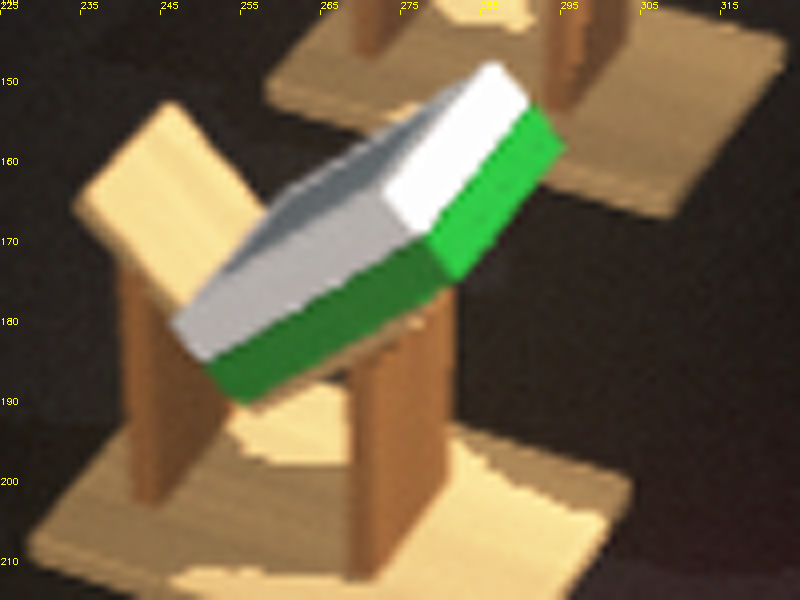

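View pics/t_g.png

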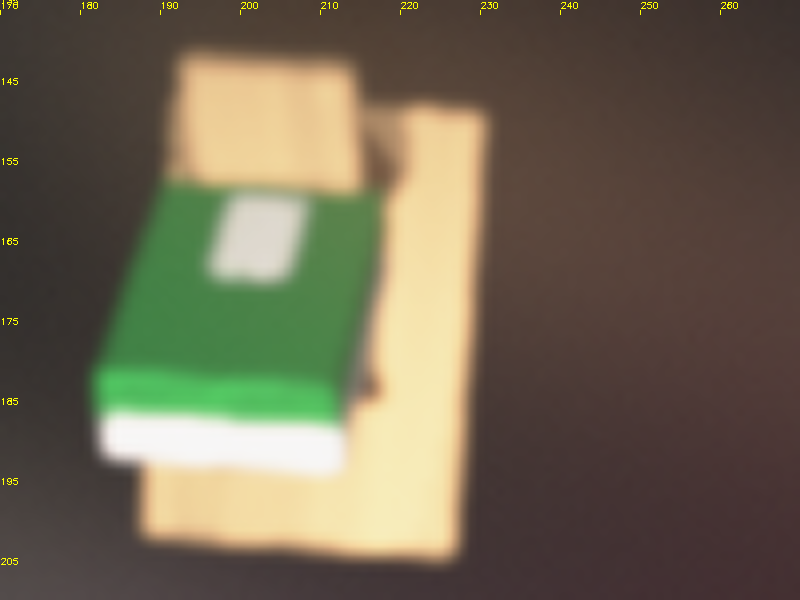

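View pics/t_t.png

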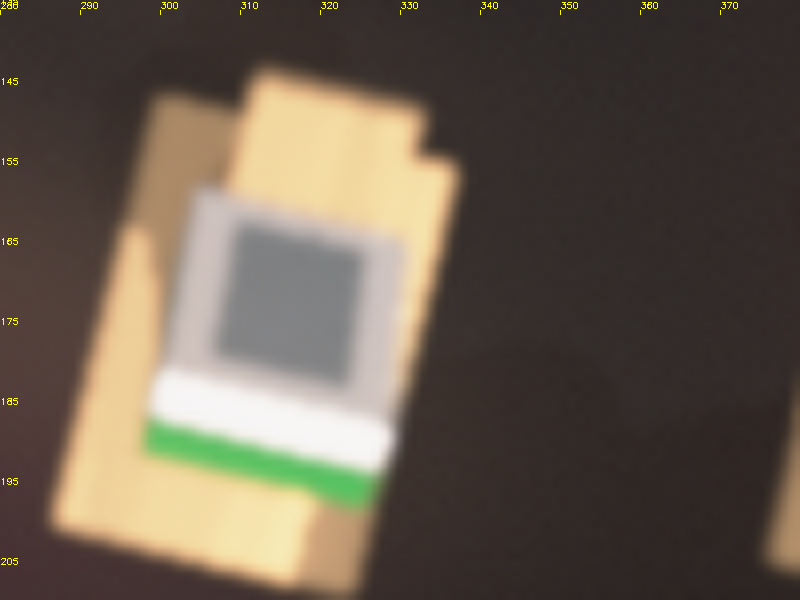

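```bash
cat > h.py <<'E'
from bench import ctrl
import numpy as np
from scipy.spatial.transform import Rotation as R
from scipy.optimize import least_squares
def proj(cm,P):
    Rc=R.from_rotvec(cm["orientation"]).as_matrix()
    c=(np.atleast_2d(P)-cm["xyz"])@Rc
    q=c*[1,-1,-1]
    p=q@cm["mtx"].T
    return p[:,:2]/p[:,2:]
def frame(yaw,tilt=np.pi/4):  # columns u (down slope), v (level,+y), n (off slope)
    return (R.from_euler("z",yaw)*R.from_euler("y",tilt)).as_matrix()
def fit(obs,p0=(.55,0,.1,0,np.pi/4)):
    # obs: list of (cam, [(u,v,n,px,py)...])
    cams=[(o[0],np.array(o[1],float)) for o in obs]
    def res(p):
        F=frame(p[3],p[4]);r=[]
        for cm,a in cams:
            r.append((proj(cm,a[:,:3]@F.T+p[:3])-a[:,3:]).ravel())
        return np.r_[np.concatenate(r),(p[4]-np.pi/4)/.02]
    s=least_squares(res,p0,loss="soft_l1")
    return s.x,res(s.x)
E
cat > f1.py <<'E'
from h import *
S=ctrl.camera_model("side");T=ctrl.camera_model("top")
def c(l,x0,y0):
    return [(u*.042,v*.03,n*.014,(X+.5)/8-.5+x0,(Y+.5)/8-.5+y0) for u,v,n,X,Y in l]
gs=c([(-1,-1,1,571,78),(-1,1,1,470,292),(1,-1,1,318,218),(1,1,1,207,432),(-1,1,0,523,333),(-1,-1,0,620,123),(1,1,0,258,475),(-1,1,-1,580,376),(-1,-1,-1,667,160),(1,1,-1,305,515)],180,220)
gt=c([(1,1,1,165,180),(1,-1,1,385,192),(-1,1,1,97,370),(-1,-1,1,337,382),(-1,1,0,98,413),(-1,-1,0,342,424),(-1,1,-1,105,457),(-1,-1,-1,343,473)],170,135)
ts=c([(-1,-1,1,490,62),(-1,1,1,384,192),(1,1,1,170,322),(-1,1,0,426,236),(1,1,0,205,362),(-1,-1,0,530,104),(-1,1,-1,458,283),(-1,-1,-1,565,148),(1,1,-1,245,403)],225,140)
tt=c([(1,1,1,200,187),(1,-1,1,407,237),(-1,1,1,158,370),(-1,-1,1,396,430),(-1,1,0,148,420),(-1,-1,0,385,473),(-1,1,-1,145,452),(-1,-1,-1,365,508)],280,135)
for n,a,b in(("green",gs,gt),("target",ts,tt)):
    for k,o in(("both",[(S,a),(T,b)]),("side",[(S,a)]),("top",[(T,b)])):
        p,r=fit(o); print(n,k,np.round(p,4),"rms px",np.sqrt(np.mean(r**2)).round(2),abs(r).max().round(2))
E
python3 f1.py
```

```text
green both [ 0.594   0.2345  0.0998 -0.041   0.7935] rms px 0.45 0.88
green side [ 0.5976  0.2251  0.0891 -0.0408  0.7874] rms px 0.36 0.85
green top [ 0.5939  0.2353  0.0969 -0.029   0.797 ] rms px 0.34 0.58
target both [ 0.5954 -0.0044  0.0996 -0.2124  0.787 ] rms px 0.48 1.02
target side [ 0.6003 -0.0223  0.086  -0.2121  0.7831] rms px 0.2 0.44
target top [ 0.5956 -0.005   0.0916 -0.2016  0.7893] rms px 0.43 0.69
```

```bash
cat >> h.py <<'E'
G=(np.array([.594,.2345,.0998]),-.041); TG=(np.array([.5955,-.0045,.0998]),-.212)
def tool(yaw,flip,tilt=np.pi/4):
    """tool rotation, z=u. flip=0: y=v,x=-n (pick)   flip=1: y=-v, x=n (place)"""
    u,v,n=frame(yaw,tilt).T
    return np.c_[-n,v,u] if not flip else np.c_[n,-v,u]
def row(pos,Rg):
    s=ctrl.get_state();R0=R.from_rotvec(s["tool_rot"]).as_matrix()
    d=R0.T@(np.asarray(pos)-s["position"])*1000
    w=R.from_matrix(R0.T@Rg).as_rotvec()
    print("row",np.round(d,1),np.round(w,4),"ang",np.linalg.norm(w).round(3)); 
def st():
    s=ctrl.get_state();print("t",s["time"],"q",np.round(s["joint_positions"],2),"F",np.round(s["ft_force"],1),"w",round(s["grip_width"],3),"pos",np.round(s["position"],4))
E
python3 - <<'E'
from h import *
cm=ctrl.camera_model("wrist");s=ctrl.get_state();R0=R.from_rotvec(s["tool_rot"]).as_matrix()
print(R0.T@(cm["xyz"]-s["position"]), R0.T@R.from_rotvec(cm["orientation"]).as_matrix())
row([.42,-.15,.40],tool(-.1,0))
E
```

```text
[ 0.06799918  0.00076971 -0.14746516] [[-2.17629485e-04  9.67942778e-01  2.51170723e-01]
 [ 9.99999968e-01  1.78042073e-04  1.80335266e-04]
 [ 1.29835262e-04  2.51170754e-01 -9.67942785e-01]]
row [ 331.2 -351.1 -163.8] [-1.0249 -0.2583 -2.4729] ang 2.689
```

```bash
python3 -m handwheel '[[0,0,-60,0,0,0,-1],[60,-60,-120,-0.08,-0.02,-0.18,-1],[331,-351,-164,-1.025,-0.258,-2.473,-1],[331,-351,-164,-1.025,-0.258,-2.473,-1],[331,-351,-164,-1.025,-0.258,-2.473,-1],[331,-351,-164,-1.025,-0.258,-2.473,-1],[331,-351,-164,-1.025,-0.258,-2.473,-1],[331,-351,-164,-1.025,-0.258,-2.473,-1],[331,-351,-164,-1.025,-0.258,-2.473,-1],[331,-351,-164,-1.025,-0.258,-2.473,-1],[331,-351,-164,-1.025,-0.258,-2.473,-1],[331,-351,-164,-1.025,-0.258,-2.473,-1]]' 30; python3 -c "
from h import *
st();row([.42,-.15,.40],tool(-.1,0));row([.40,.10,.36],tool(-.041,0));row([.45,.2345,.30],tool(-.041,0))"
```

```text
time: 1.65
position: [0.444, -0.1945, 0.3492]
tool_rot: [1.781, 2.099, -0.134]
ft_force: [-0.6, -1.5, 0.6]
grip_width: 0.996
t 1.65 q [ 0.4  -0.3  -0.19  1.91  0.22  1.24  0.33] F [-0.6 -1.5  0.6] w 0.996 pos [ 0.444  -0.1945  0.3492]
row [ 26.7  -6.  -66.3] [-0.5661 -0.2557 -1.1528] ang 1.31
row [ 275.5   15.6 -112.5] [-0.5999 -0.2449 -1.2008] ang 1.364
row [415.2  79.3 -88.1] [-0.5999 -0.2449 -1.2008] ang 1.364
```

```bash
python3 -c "
from h import *
u,v,n=frame(G[1]).T
p=G[0]+.12*n-.04*u;print(p)
row([.58,.10,.33],tool(-.041,0));row(p+[0,0,.05],tool(-.041,0))"
```

```text
[0.650521   0.23218134 0.21293708]
row [263.9 184.4 -44.1] [-0.5999 -0.2449 -1.2008] ang 1.364
row [401.4 266.3  -7.9] [-0.5999 -0.2449 -1.2008] ang 1.364
```

```bash
python3 -m handwheel '[[60,40,-30,-0.1,-0.04,-0.19,-1],[264,184,-44,-0.6,-0.245,-1.201,-1],[264,184,-44,-0.6,-0.245,-1.201,-1],[264,184,-44,-0.6,-0.245,-1.201,-1],[264,184,-44,-0.6,-0.245,-1.201,-1],[401,266,-8,-0.6,-0.245,-1.201,-1],[401,266,-8,-0.6,-0.245,-1.201,-1],[401,266,-8,-0.6,-0.245,-1.201,-1],[401,266,-8,-0.6,-0.245,-1.201,-1],[401,266,-8,-0.6,-0.245,-1.201,-1],[401,266,-8,-0.6,-0.245,-1.201,-1]]'; python3 -c "
from h import *
st()
u,v,n=frame(G[1]).T
p=G[0]+.12*n-.04*u
row(p+[0,0,.05],tool(-.041,0));row(p,tool(-.041,0))
import cv2
cv2.imwrite('pics/w1.png',ctrl.get_image('wrist')[:,:,::-1]);cv2.imwrite('pics/s1.png',ctrl.get_image('side')[:,:,::-1])"
```

```text
time: 3.02
position: [0.6541, 0.2208, 0.2701]
tool_rot: [0.069, 2.349, -0.015]
ft_force: [0.9, 1.0, -0.3]
grip_width: 1.001
t 3.025 q [-0.12 -0.01 -0.45  1.97  0.77  0.63  0.43] F [ 0.9  1.  -0.3] w 1.001 pos [0.6541 0.2208 0.2701]
row [ 8.1 11.1  2.1] [-0.0028  0.0062 -0.0168] ang 0.018
row [43.7 10.6 37.2] [-0.0028  0.0062 -0.0168] ang 0.018
```

View pics/w1.png

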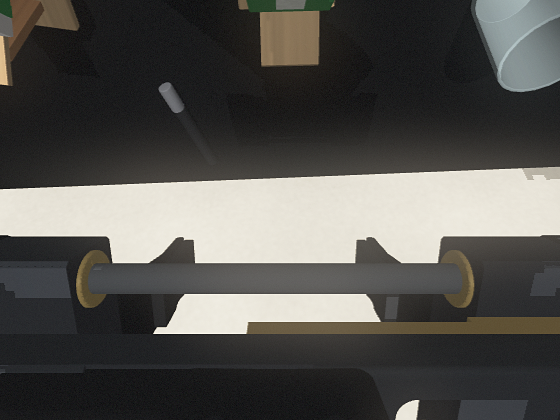

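View pics/s1.png

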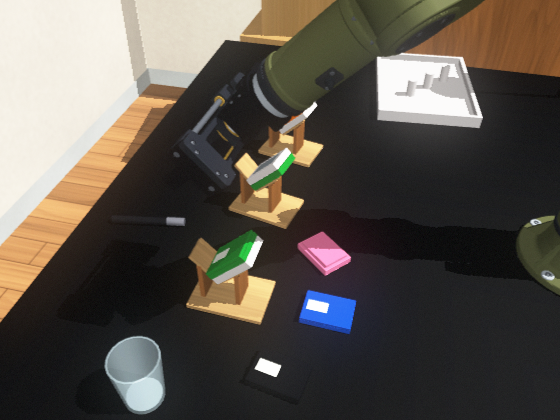

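```bash
python3 -m handwheel '[[44,11,37,-0.003,0.006,-0.017,-1],[44,11,37,-0.003,0.006,-0.017,-1],[44,11,37,-0.003,0.006,-0.017,-1]]'; python3 -c "
from h import *
st()
u,v,n=frame(G[1]).T
row(G[0]+.05*n+.003*u,tool(G[1],0))"
```

```text
time: 3.5
position: [0.6506, 0.2336, 0.2135]
tool_rot: [0.046, 2.355, -0.019]
ft_force: [0.9, -0.5, 0.6]
grip_width: 0.997
t 3.5 q [-0.15  0.06 -0.47  2.03  0.94  0.59  0.25] F [ 0.9 -0.5  0.6] w 0.997 pos [0.6506 0.2336 0.2135]
row [70.4 -1.3 43.4] [0.0013 0.0005 0.0013] ang 0.002
```

```bash
python3 -m handwheel '[[35,-1,22,0,0,0,-1],[70,-1,43,0.001,0,0.001,-1],[70,-1,43,0.001,0,0.001,-1],[70,-1,43,0.001,0,0.001,-1]]'; python3 -c "
from h import *
st()
u,v,n=frame(G[1]).T
row(G[0]+.003*u,tool(G[1],0))
import cv2
for c in('side','top'): cv2.imwrite('pics/%s2.png'%c,ctrl.get_image(c)[:,:,::-1])
a=cv2.imread('pics/side2.png')[170:320,140:340];b=cv2.imread('pics/top2.png')[90:240,130:330]
cv2.imwrite('pics/c2.png',cv2.resize(np.vstack([a,b]),None,fx=2,fy=2,interpolation=cv2.INTER_CUBIC))
cv2.imwrite('pics/c2a.png',cv2.resize(a,None,fx=4,fy=4,interpolation=cv2.INTER_CUBIC))
"
```

```text
time: 4.0
position: [0.6325, 0.2342, 0.1352]
tool_rot: [0.048, 2.353, -0.018]
ft_force: [-0.4, -0.2, 0.3]
grip_width: 0.999
t 4.0 q [-0.2   0.15 -0.45  2.13  1.24  0.55 -0.09] F [-0.4 -0.2  0.3] w 0.999 pos [0.6325 0.2342 0.1352]
row [52.3 -1.3  0.7] [ 0.0014  0.0026 -0.0005] ang 0.003
```

View pics/c2.png

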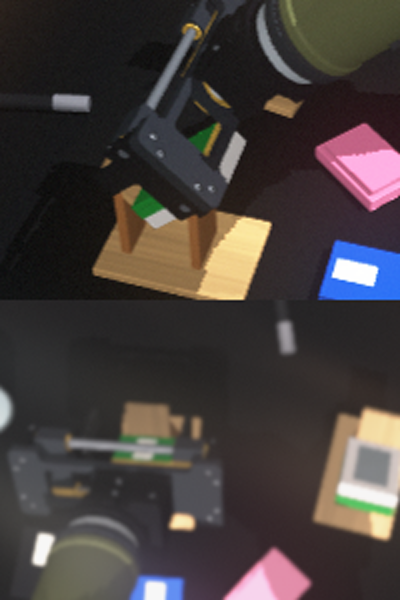

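View pics/c2a.png

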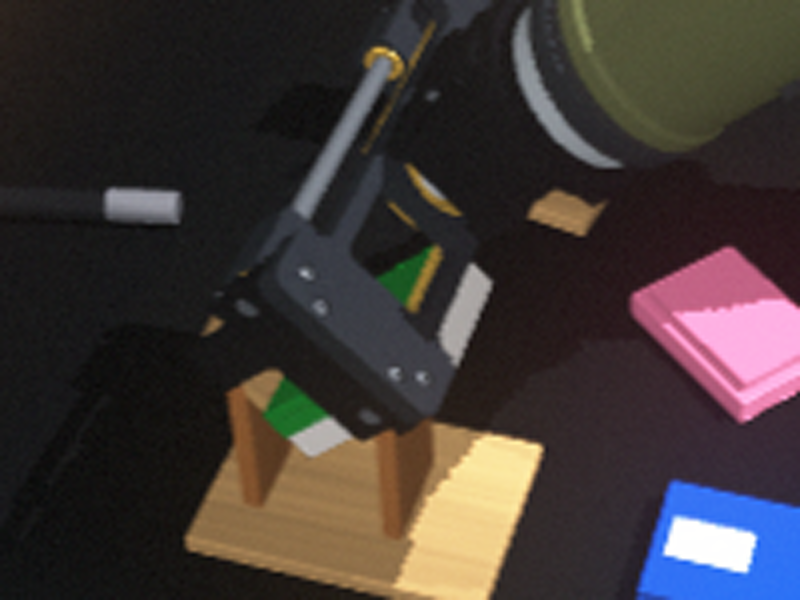

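```bash
python3 -m handwheel '[[26,-1,0,0,0,0,-1],[52,-1,1,0.001,0.002,0,-1],[52,-1,1,0.001,0.002,0,-1],[52,-1,1,0.001,0.002,0,-1]]'; python3 -c "
from h import *
st()
u,v,n=frame(G[1]).T
row(G[0]+.003*u,tool(G[1],0))
import cv2
for c in('side','top','wrist'): cv2.imwrite('pics/%s3.png'%c,ctrl.get_image(c)[:,:,::-1])
a=cv2.imread('pics/side3.png')[170:320,140:340]
cv2.imwrite('pics/c3a.png',cv2.resize(a,None,fx=4,fy=4,interpolation=cv2.INTER_CUBIC))
"
```

```text
time: 4.6
position: [0.5961, 0.2344, 0.0964]
tool_rot: [0.049, 2.357, -0.02]
ft_force: [0.8, 0.1, 0.3]
grip_width: 1.004
t 4.6 q [-0.24  0.16 -0.46  2.22  1.38  0.56 -0.29] F [0.8 0.1 0.3] w 1.004 pos [0.5961 0.2344 0.0964]
row [-0.9 -0.  -0.9] [-0.     -0.0007 -0.0003] ang 0.001
```

View pics/c3a.png

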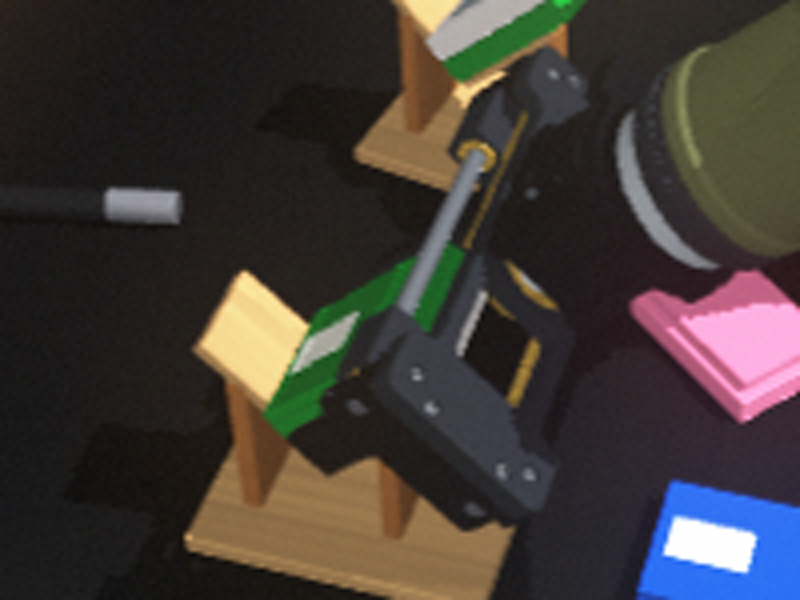

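View pics/wrist3.png

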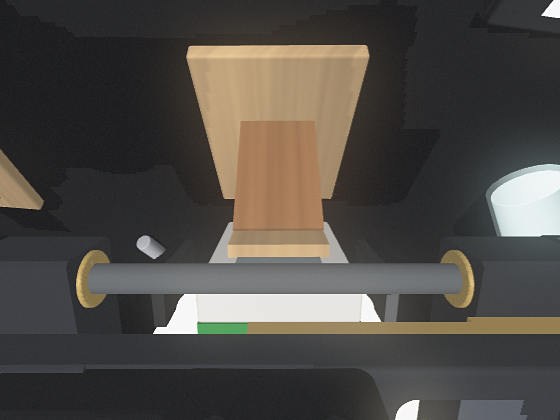

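```bash
python3 -c "
from h import *
cm=ctrl.camera_model('wrist');F=frame(G[1],np.pi/4)
pts=np.array([(-.042,.03,0),(-.042,-.03,0),(-.042,.03,-.014),(-.042,-.03,-.014)])
print(proj(cm,pts@F.T+G[0]).round(1))
s=ctrl.get_state();R0=R.from_rotvec(s['tool_rot']).as_matrix()
print(proj(cm,np.array([s['position']+R0@np.array([.0,y,-.005]) for y in(-.0435,.0435)])).round(1))
print(((G[0]-s['position'])@R0).round(4))
import cv2
a=cv2.imread('pics/wrist3.png')[210:350,150:400]
cv2.imwrite('pics/c3w.png',cv2.resize(a,None,fx=3,fy=3,interpolation=cv2.INTER_CUBIC))
"
```

```text
[[360.9 327.2]
 [194.1 327.2]
 [363.5 292. ]
 [191.6 292. ]]
[[186.1 273.2]
 [366.5 273.2]]
[-0.0015  0.0002 -0.0041]
```

View pics/c3w.png

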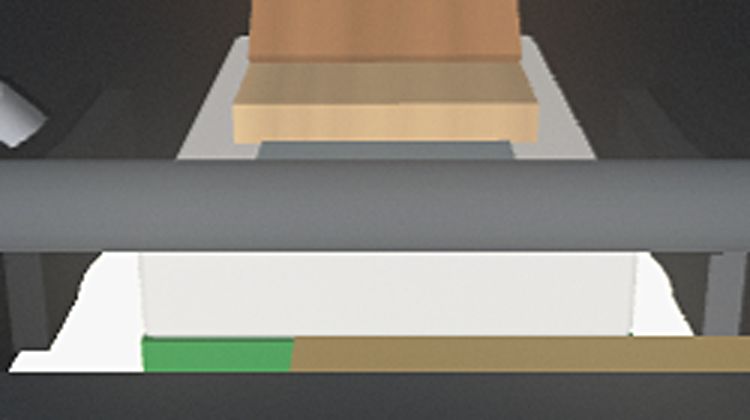

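```bash
python3 -m handwheel '[[0,0,0,0,0,0,1],[0,0,0,0,0,0,1],[0,0,0,0,0,0,1],[0,0,0,0,0,0,1],[0,0,0,0,0,0,1],[0,0,0,0,0,0,1]]' 30; python3 -c "
from h import *
st()
import cv2
for c in('side','wrist'): cv2.imwrite('pics/%s4.png'%c,ctrl.get_image(c)[:,:,::-1])
a=cv2.imread('pics/side4.png')[170:320,140:340]
cv2.imwrite('pics/c4a.png',cv2.resize(a,None,fx=4,fy=4,interpolation=cv2.INTER_CUBIC))
"
```

```text
time: 5.5
position: [0.5944, 0.2343, 0.0943]
tool_rot: [0.047, 2.359, -0.021]
ft_force: [0.2, 1.1, -0.1]
grip_width: 0.688
t 5.5 q [-0.24  0.16 -0.46  2.22  1.38  0.56 -0.3 ] F [ 0.2  1.1 -0.1] w 0.688 pos [0.5944 0.2343 0.0943]
```

View pics/c4a.png

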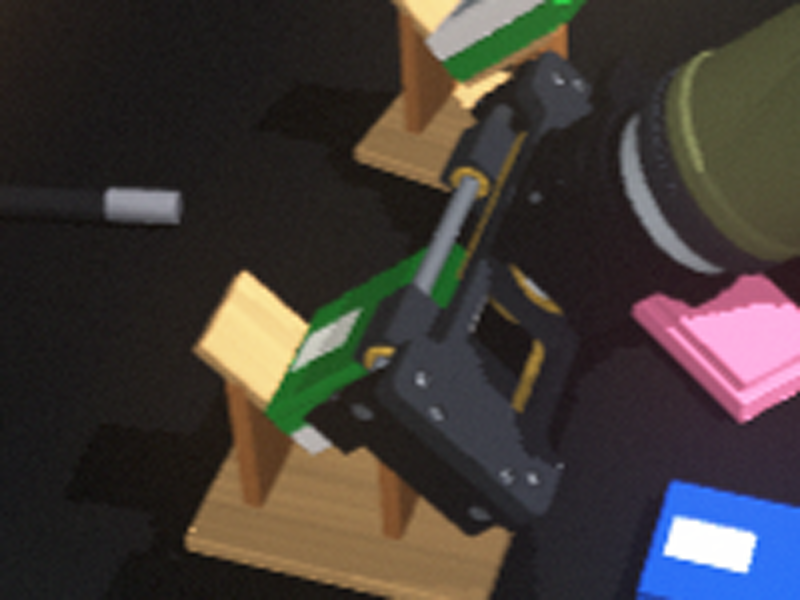

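View pics/wrist4.png

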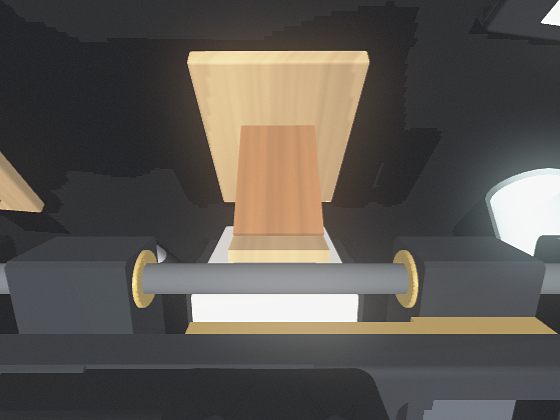

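```bash
python3 -m handwheel '[[0,0,0,0,0,0,0.2],[0,0,0,0,0,0,0.2],[-2.5,0,0,0,0,0,0.2],[-2.5,0,0,0,0,0,0.2],[-2.5,0,0,0,0,0,0.2],[-2.5,0,0,0,0,0,0.2]]' 30; python3 -c "
from h import *
st()"
python3 -m handwheel '[[0,0,0,0,0,0,-0.1],[0,0,0,0,0,0,-0.1],[0,0,0,0,0,0,-0.1]]'; python3 -c "
from h import *
st()
s=ctrl.get_state();R0=R.from_rotvec(s['tool_rot']).as_matrix();print(((G[0]-s['position'])@R0).round(4))
import cv2
for c in('side','wrist'): cv2.imwrite('pics/%s5.png'%c,ctrl.get_image(c)[:,:,::-1])"
```

```text
time: 6.35
position: [0.5958, 0.234, 0.0957]
tool_rot: [0.047, 2.36, -0.021]
ft_force: [-4.5, 1.0, 0.2]
grip_width: 0.693
t 6.35 q [-0.24  0.16 -0.46  2.21  1.37  0.56 -0.29] F [-4.5  1.   0.2] w 0.693 pos [0.5958 0.234  0.0957]
time: 6.72
position: [0.5958, 0.234, 0.0956]
tool_rot: [0.047, 2.36, -0.021]
ft_force: [-5.1, -0.1, 0.7]
grip_width: 0.689
t 6.725 q [-0.24  0.16 -0.46  2.21  1.37  0.56 -0.29] F [-5.1 -0.1  0.7] w 0.689 pos [0.5958 0.234  0.0956]
[-0.0017  0.0005 -0.0042]
```

View pics/wrist5.png

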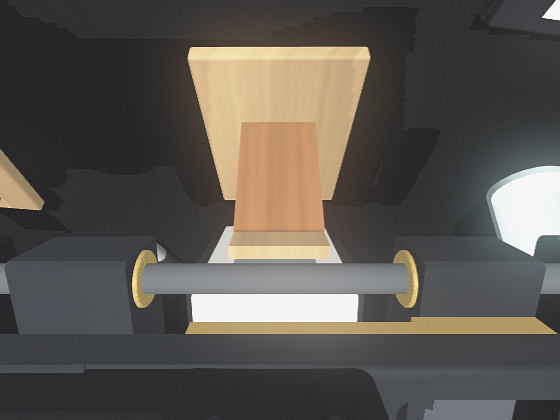

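```bash
python3 -m handwheel '[[0,0,0,0,0,0,-0.7],[0,0,0,0,0,0,-0.7],[0,0,0,0,0,0,-0.7],[0,0,0,0,0,0,-0.7]]'; python3 -c "
from h import *
st()
s=ctrl.get_state();R0=R.from_rotvec(s['tool_rot']).as_matrix();print(((G[0]-s['position'])@R0).round(4))
import cv2
for c in('side','wrist'): cv2.imwrite('pics/%s6.png'%c,ctrl.get_image(c)[:,:,::-1])"
```

```text
time: 7.32
position: [0.5964, 0.2338, 0.0962]
tool_rot: [0.048, 2.359, -0.021]
ft_force: [-0.5, -0.3, -0.3]
grip_width: 0.846
t 7.325 q [-0.24  0.16 -0.46  2.21  1.37  0.56 -0.29] F [-0.5 -0.3 -0.3] w 0.846 pos [0.5964 0.2338 0.0962]
[-0.0008  0.0006 -0.0043]
```

View pics/wrist6.png

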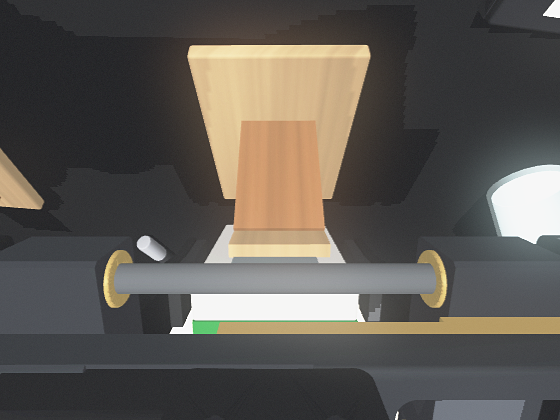

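```bash
python3 -m handwheel '[[0,0,0,0,0,0,0.5],[0,0,0,0,0,0,0.5],[0,0,0,0,0,0,0.5],[0,0,0,0,0,0,0.5],[0,0,0,0,0,0,0.5]]' 30; python3 -c "
from h import *
st()
s=ctrl.get_state();R0=R.from_rotvec(s['tool_rot']).as_matrix();print(((G[0]-s['position'])@R0).round(4))
import cv2
cv2.imwrite('pics/wrist7.png',ctrl.get_image('wrist')[:,:,::-1])"
```

```text
time: 8.05
position: [0.5962, 0.234, 0.096]
tool_rot: [0.048, 2.359, -0.021]
ft_force: [-0.1, -0.2, 0.4]
grip_width: 0.693
t 8.05 q [-0.24  0.16 -0.46  2.21  1.37  0.56 -0.29] F [-0.1 -0.2  0.4] w 0.693 pos [0.5962 0.234  0.096 ]
[-0.0011  0.0004 -0.0042]
```

View pics/wrist7.png

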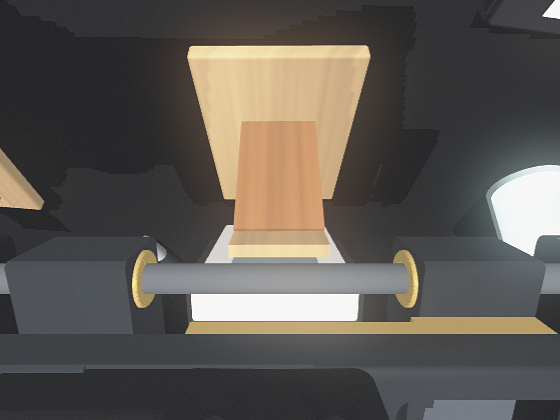

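```bash
python3 -m handwheel '[[-10,0,0,0,0,0,0.5],[-30,0,0,0,0,0,0.5],[-60,0,-5,0,0,0,0.5],[-100,0,-15,0,0,0,0.5],[-140,0,-40,0,0,0,0.5],[-160,0,-60,0,0,0,0.5],[-160,0,-60,0,0,0,0.5]]'; python3 -c "
from h import *
st()
import cv2
for c in('side','wrist'): cv2.imwrite('pics/%s8.png'%c,ctrl.get_image(c)[:,:,::-1])
row([.66,.08,.34],tool(0,0))"
```

```text
time: 8.98
position: [0.6684, 0.2318, 0.2545]
tool_rot: [0.049, 2.355, -0.019]
ft_force: [-0.6, 0.2, -1.5]
grip_width: 0.691
t 8.975 q [-0.11  0.05 -0.48  1.95  0.83  0.63  0.39] F [-0.6  0.2 -1.5] w 0.691 pos [0.6684 0.2318 0.2545]
row [ -62.9 -151.   -64.2] [-0.0305 -0.0052 -0.028 ] ang 0.042
```

View pics/side8.png

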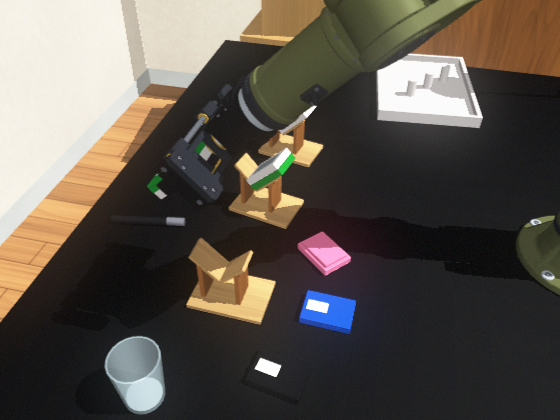

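View pics/wrist8.png

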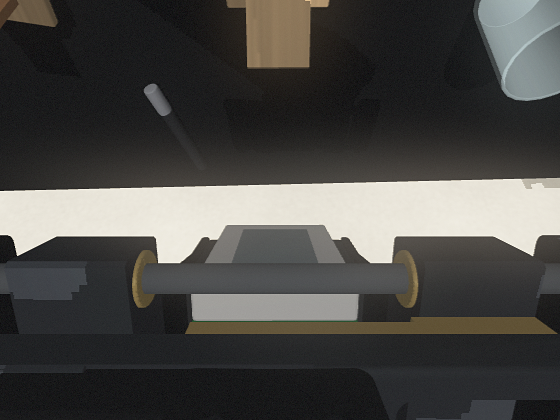

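```bash
python3 -m handwheel '[[-30,-30,-30,0,0,0,0.5],[-63,-80,-64,-0.015,-0.003,-0.014,0.5],[-63,-151,-64,-0.03,-0.005,-0.028,0.5],[-63,-200,-64,-0.03,-0.005,-0.028,0.5],[-63,-230,-64,-0.03,-0.005,-0.028,0.5],[-63,-230,-64,-0.03,-0.005,-0.028,0.5]]'; python3 -c "
from h import *
st()
row([.66,0,.34],tool(0,0)); row([.66,0,.34],tool(-.1,1))"
```

```text
time: 9.82
position: [0.6563, -0.0027, 0.3379]
tool_rot: [0.007, 2.36, -0.002]
ft_force: [0.6, 0.7, -1.4]
grip_width: 0.684
t 9.825 q [ 0.02 -0.2  -0.07  2.    0.06  0.56  1.47] F [ 0.6  0.7 -1.4] w 0.684 pos [ 0.6563 -0.0027  0.3379]
row [-4.1  2.7  1.1] [-0.0036 -0.0037 -0.0046] ang 0.007
row [-4.1  2.7  1.1] [ 0.0057  0.103  -3.0737] ang 3.075
```

```bash
python3 -m handwheel '[[0,0,0,0,0,0.1,0.5],[0,0,0,0,0,0.25,0.5],[0,0,0,0,0,0.4,0.5],[0,0,0,0,0,0.55,0.5],[0,0,0,0,0,0.7,0.5],[0,0,0,0,0,0.85,0.5],[0,0,0,0,0,1.0,0.5],[0,0,0,0,0,1.15,0.5],[0,0,0,0,0,1.3,0.5],[0,0,0,0,0,1.45,0.5],[0,0,0,0,0,1.57,0.5],[0,0,0,0,0,1.57,0.5]]'; python3 -c "
from h import *
st()
row([.66,0,.34],tool(0,1))"
```

```text
time: 11.32
position: [0.657, 0.0029, 0.339]
tool_rot: [1.758, 1.765, 0.728]
ft_force: [0.0, -0.1, -1.8]
grip_width: 0.685
t 11.325 q [ 0.28 -0.2  -0.31  1.99 -0.06  0.55 -0.  ] F [ 0.  -0.1 -1.8] w 0.685 pos [0.657  0.0029 0.339 ]
row [-2.9  2.8  1.4] [-2.9000e-03  2.0000e-04  1.5741e+00] ang 1.574
```

```bash
python3 -m handwheel '[[0,0,0,0,0,0.1,0.5],[0,0,0,0,0,0.25,0.5],[0,0,0,0,0,0.4,0.5],[0,0,0,0,0,0.55,0.5],[0,0,0,0,0,0.7,0.5],[0,0,0,0,0,0.85,0.5],[0,0,0,0,0,1.0,0.5],[0,0,0,0,0,1.15,0.5],[0,0,0,0,0,1.3,0.5],[0,0,0,0,0,1.45,0.5],[0,0,0,0,0,1.57,0.5],[0,0,0,0,0,1.57,0.5]]'; python3 -c "
from h import *
st()
u,v,n=frame(TG[1]).T
row(TG[0]+.15*n+.004*u-.03*u,tool(TG[1],1))
import cv2
for c in('side','wrist'): cv2.imwrite('pics/%s9.png'%c,ctrl.get_image(c)[:,:,::-1])"
```

```text
time: 12.82
position: [0.6573, 0.0022, 0.3402]
tool_rot: [2.902, 0.008, 1.202]
ft_force: [-0.0, 0.3, -1.8]
grip_width: 0.692
t 12.825 q [ 0.57 -0.21 -0.55  1.98 -0.19  0.56 -1.46] F [-0.   0.3 -1.8] w 0.692 pos [0.6573 0.0022 0.3402]
row [-65.2  24.9  98.9] [-1.511e-01 -1.000e-04  1.551e-01] ang 0.217
```

View pics/wrist9.png

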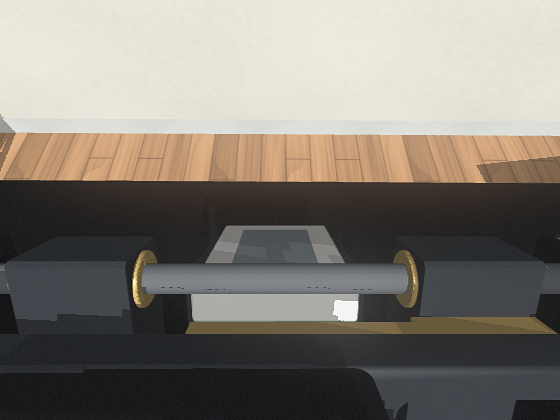

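View pics/side9.png

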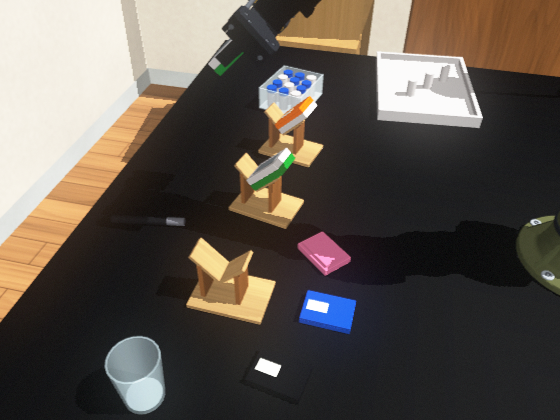

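```bash
python3 -c "
import cv2
a=cv2.imread('pics/wrist8.png')[215:335,180:370]
cv2.imwrite('pics/c8w.png',cv2.resize(a,None,fx=4,fy=4,interpolation=cv2.INTER_CUBIC))
"
```

```text
(no output)
```

View pics/c8w.png

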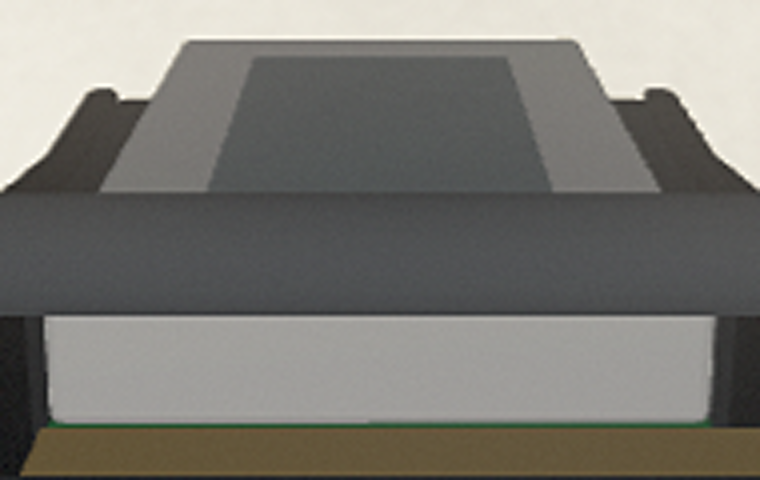

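```bash
python3 -c "
from h import *
cm=ctrl.camera_model('wrist');s=ctrl.get_state()
R0=R.from_rotvec(s['tool_rot']).as_matrix()
c=dict(mtx=cm['mtx'],xyz=np.array([.068,.0008,-.1475]),orientation=R.from_matrix(np.array([[0,.96794,.25117],[1,0,0],[0,.25117,-.96794]])).as_rotvec())
print(R0.T@(cm['xyz']-s['position']))
# dish coords in tool axes
P=np.array([(0,-.03,-.042),(0,.03,-.042),(.014,-.03,.042),(.014,.03,.042)])
O=np.array([(191.75,320.5),(358,320.5),(225.75,224.75),(325,224.75)])
f=lambda p:(proj(c,R.from_rotvec([0,p[3],p[4]]).apply(P)+p[:3])-O).ravel()
r=least_squares(f,[0,0,0,0,0]);print(r.x.round(4),r.fun.round(1))
f2=lambda p:f([p[0],p[1],p[2],0,0]);r=least_squares(f2,[0,0,0]);print(r.x.round(4),r.fun.round(1))
"
```

```text
[ 0.06777604  0.00075602 -0.1475583 ]
[-0.0019  0.001  -0.0033 -0.0493  0.0011] [ 0.2 -0.1  0.3  0.1 -0.2 -0.1 -0.6  0. ]
[-0.0026  0.001  -0.0005] [ 2.5  2.  -2.   2.   0.3 -3.3 -1.1 -3.3]
```

```bash
python3 -c "
from h import *
u,v,n=frame(TG[1]).T
row(TG[0]+.10*n+.002*u,tool(TG[1],1))"
```

```text
row [-115.3   21.2  127.3] [-0.151  -0.0007  0.155 ] ang 0.216
```

```bash
python3 -m handwheel '[[-20,5,25,-0.04,0,0.04,0.5],[-50,12,60,-0.1,0,0.1,0.5],[-85,18,95,-0.15,0,0.155,0.5],[-115,21,127,-0.151,0,0.155,0.5],[-115,21,127,-0.151,0,0.155,0.5],[-115,21,127,-0.151,0,0.155,0.5]]'; python3 -c "
from h import *
st()
u,v,n=frame(TG[1]).T
row(TG[0]+.06*n+.002*u,tool(TG[1],1))
import cv2
for c in('side','wrist','top'): cv2.imwrite('pics/%s10.png'%c,ctrl.get_image(c)[:,:,::-1])
a=cv2.imread('pics/side10.png')[90:240,180:380]
cv2.imwrite('pics/c10a.png',cv2.resize(a,None,fx=4,fy=4,interpolation=cv2.INTER_CUBIC))"
```

```text
time: 13.68
position: [0.6639, -0.0209, 0.1669]
tool_rot: [2.82, -0.294, 1.154]
ft_force: [0.4, -0.3, -1.5]
grip_width: 0.687
t 13.675 q [ 0.39  0.03 -0.53  2.17  0.9   0.32 -2.69] F [ 0.4 -0.3 -1.5] w 0.687 pos [ 0.6639 -0.0209  0.1669]
row [-37.2  -1.8   0. ] [-0.0009  0.0084  0.0036] ang 0.009
```

View pics/c10a.png

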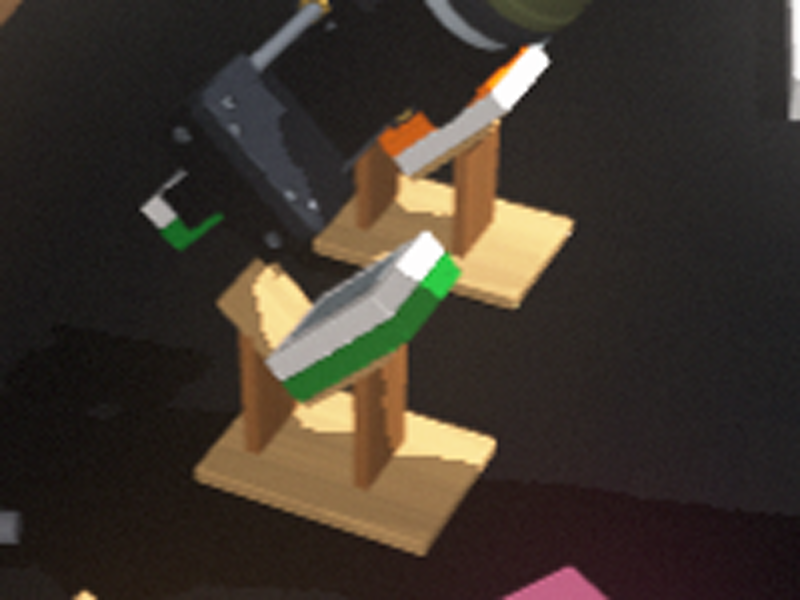

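View pics/wrist10.png

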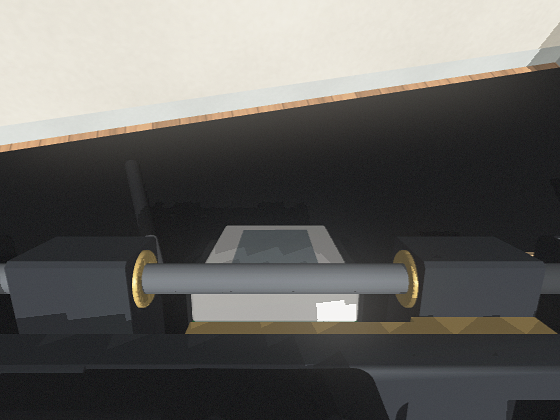

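```bash
cat > kin.py <<'E'
from h import *
D=[([1.19409,.32185,-.07009,1.45167,.02261,1.37077,-.05689],[.24736,-.60053,.23545],[-3.07998,-.60969,.00074]),
([.4,-.3,-.19,1.91,.22,1.24,.33],[.444,-.1945,.3492],[1.781,2.099,-.134]),
([-.12,-.01,-.45,1.97,.77,.63,.43],[.6541,.2208,.2701],[.069,2.349,-.015]),
([-.24,.16,-.46,2.21,1.37,.56,-.29],[.5962,.234,.096],[.048,2.359,-.021]),
([.02,-.2,-.07,2.,.06,.56,1.47],[.6563,-.0027,.3379],[.007,2.36,-.002]),
([.28,-.2,-.31,1.99,-.06,.55,0],[.657,.0029,.339],[1.758,1.765,.728]),
([.57,-.21,-.55,1.98,-.19,.56,-1.46],[.6573,.0022,.3402],[2.902,.008,1.202])]
AX="zyzyzyz"
def fk(q,sg,L,Roff):
    # L: d1,a1(x),d3,a3,d5,a5,d7
    Rm=np.eye(3);p=np.array([0,0,L[0]])
    offs=[(L[7],0,0),(0,0,L[1]),(L[2],0,0),(-L[2]*0+L[3],0,L[4]),(0,0,0),(L[5],0,L[6]),(0,0,0)]
    for i in range(7):
        Rm=Rm@R.from_euler(AX[i],sg[i]*q[i]).as_matrix()
        p=p+Rm@np.array(offs[i])
    return p,Rm@Roff
E
cat > id.py <<'E'
from kin import *
import itertools
best=[]
for s in itertools.product([1,-1],repeat=4):
    sg=[s[0],1,s[1],1,s[2],1,s[3]]
    # orientation: find Roff
    A=[fk(d[0],sg,[0]*8,np.eye(3))[1].T@R.from_rotvec(d[2]).as_matrix() for d in D]
    U,_,Vt=np.linalg.svd(sum(A));Ro=U@np.diag([1,1,np.linalg.det(U@Vt)])@Vt
    e=[R.from_matrix(a.T@Ro).magnitude() for a in A]
    best.append((np.mean(e),s,np.round(e,2),Ro.round(2)))
best.sort(key=lambda b:b[0])
for b in best[:2]:print(b)
s=best[0][1];sg=[s[0],1,s[1],1,s[2],1,s[3]]
f=lambda L:np.concatenate([fk(d[0],sg,L,np.eye(3))[0]-d[1] for d in D])
r=least_squares(f,[.3,.35,0,0,.35,0,.25,0]);print(r.x.round(4),(r.fun.reshape(-1,3)*1000).round(0))
E
python3 id.py
```

```text
(np.float64(0.0058481374019982045), (-1, -1, -1, -1), array([0.  , 0.01, 0.01, 0.01, 0.  , 0.01, 0.  ]), array([[ 0., -1.,  0.],
       [ 1.,  0.,  0.],
       [-0.,  0.,  1.]]))
(np.float64(0.4558019813317412), (-1, 1, -1, -1), array([0.35, 0.13, 0.53, 0.61, 0.35, 0.34, 0.88]), array([[ 0.44, -0.89, -0.12],
       [ 0.9 ,  0.44,  0.07],
       [-0.01, -0.14,  0.99]]))
[ 0.2553  0.4661 -0.0335  0.0085  0.498   0.      0.355   0.0483] [[ 21.  10.   9.]
 [  5.  15. -17.]
 [  1.   1.   6.]
 [ -1.   6.  17.]
 [ -1.  21.  -6.]
 [  3.  15.  -3.]
 [  2.  -2.  -7.]]
```

```bash
cat > kin2.py <<'E'
from kin import *
sg=[-1,1,-1,1,-1,1,-1]
s=ctrl.get_state()
D.append((list(s["joint_positions"]),list(s["position"]),list(s["tool_rot"])))
Ro=np.array([[0,-1,0],[1,0,0],[0,0,1.]])
def fkp(q,L):
    Rm=np.eye(3);p=np.array([0,0,L[0]]);o=np.zeros((7,3))
    o[0]=[L[1],0,0];o[1]=[0,L[2],L[3]];o[2]=[L[4],0,0];o[3]=[-L[4],0,L[5]];o[4]=[0,0,0];o[5]=[L[6],L[7],L[8]]
    for i in range(7):
        Rm=Rm@R.from_euler(AX[i],sg[i]*q[i]).as_matrix();p=p+Rm@o[i]
    return p,Rm@Ro
f=lambda L:np.concatenate([fkp(d[0],L)[0]-d[1] for d in D]+[[L[1]*.1,L[2]*.1,L[4]*.1,L[6]*.1,L[7]*.1]])
r=least_squares(f,[.3,0,0,.35,0,.35,0,0,.25]);L=r.x
if __name__=="__main__":
    print(L.round(4));print((r.fun[:24].reshape(-1,3)*1000).round(0))
    print(s["joint_positions"].round(3))
E
python3 kin2.py
```

```text
[ 0.2466  0.002  -0.0273  0.4583  0.0067  0.5108  0.0035  0.0007  0.3482]
[[-0. -0. -0.]
 [ 1.  0. -1.]
 [ 0. -3.  3.]
 [-0.  3.  1.]
 [ 2. -2.  0.]
 [ 1.  4.  2.]
 [-2.  0. -2.]
 [-2. -1. -3.]]
[ 0.391  0.023 -0.53   2.162  0.898  0.322 -2.69 ]
```

```bash
cat > scan.py <<'E'
from kin2 import *
lo=np.array([-2.86,-.3,-1.38,.06,-1.56,.09,-2.69]);hi=np.array([2.86,2.09,1.24,2.45,4.7,2.05,2.69])
def ik(pos,Rg,q0,q3=None,w=0):
    def g(q):
        p,Rm=fkp(q,L);return np.r_[(p-pos)*10,R.from_matrix(Rm.T@Rg).as_rotvec()*3,[] if q3 is None else [(q[2]-q3)*5]]
    r=least_squares(g,np.clip(q0,lo+1e-3,hi-1e-3),bounds=(lo,hi));return r.x,np.abs(r.fun).max()
def scan(pos,Rg,n=17):
    out=[]
    rng=np.random.default_rng(0)
    for q3 in np.linspace(-1.3,1.2,n):
        for k in range(8):
            q,e=ik(pos,Rg,lo+(hi-lo)*rng.random(7),q3)
            if e<5e-3:
                m=np.minimum(q-lo,hi-q).min()
                if not any(np.abs(q-o[1]).max()<.05 for o in out): out.append((m,q))
    return out
if __name__=="__main__":
    u,v,n=frame(TG[1]).T
    for h in(.0315,.1):
        print(h)
        for m,q in sorted(scan(TG[0]+h*n+.0017*u,tool(TG[1],1)),key=lambda o:o[1][2]):print(round(m,2),q.round(2))
E
python3 scan.py
```

```text
0.0315
0.1
0.0 [ 0.22  0.02 -0.36  2.17  0.89  0.32 -2.69]
0.0 [ 0.06  0.01 -0.21  2.18  0.89  0.32 -2.69]
0.0 [-0.09 -0.   -0.05  2.19  0.89  0.32 -2.69]
0.0 [-0.25 -0.01  0.11  2.19  0.89  0.32 -2.69]
```

```bash
cat > scan2.py <<'E'
from scan import *
import scan
u,v,n=frame(TG[1]).T
pos=TG[0]+.0315*n+.0017*u
scan.lo[6]=-3.6
for dt in(0,.05,.1,.15,.3):
  for dy in(0,.04,.08,.12):
    res=[]
    q=np.array([.3,.1,-.4,2.2,.9,.35,-2.6])
    for q3 in np.linspace(-1.2,1.2,13):
        q2,e=ik(pos,tool(TG[1]+dy,1,np.pi/4+dt),q,q3)
        if e<5e-3: res.append(q2)
    if res:
        b=max(res,key=lambda q:q[6]);print(dt,dy,len(res),b.round(2),"min j7",min(r[6] for r in res).round(2))
    else: print(dt,dy,"none")
E
python3 scan2.py
```

```text
0 0 13 [ 0.21 -0.   -0.4   2.31  1.26  0.29 -3.11] min j7 -3.18
0 0.04 13 [ 0.24 -0.01 -0.4   2.31  1.24  0.25 -3.05] min j7 -3.14
0 0.08 13 [ 0.47 -0.   -0.6   2.31  1.21  0.2  -2.97] min j7 -3.09
0 0.12 13 [ 0.49 -0.01 -0.6   2.31  1.14  0.15 -2.85] min j7 -3.03
0.05 0 13 [ 0.02 -0.01 -0.2   2.28  0.99  0.31 -2.84] min j7 -2.99
0.05 0.04 13 [ 0.25 -0.   -0.4   2.28  0.94  0.27 -2.73] min j7 -2.94
0.05 0.08 13 [ 0.27 -0.01 -0.4   2.28  0.85  0.23 -2.6 ] min j7 -2.88
0.05 0.12 13 [ 0.5  -0.   -0.6   2.27  0.72  0.19 -2.43] min j7 -2.81
0.1 0 13 [ 0.04 -0.   -0.2   2.24  0.77  0.34 -2.61] min j7 -2.8
0.1 0.04 13 [ 0.06 -0.01 -0.2   2.25  0.7   0.31 -2.49] min j7 -2.74
0.1 0.08 13 [ 0.28  0.   -0.4   2.24  0.61  0.28 -2.36] min j7 -2.67
0.1 0.12 13 [ 0.31 -0.   -0.4   2.24  0.49  0.25 -2.19] min j7 -2.59
0.15 0 13 [-0.15 -0.    0.    2.22  0.6   0.38 -2.43] min j7 -2.61
0.15 0.04 13 [-0.13 -0.01 -0.    2.22  0.53  0.36 -2.32] min j7 -2.54
0.15 0.08 13 [ 0.09  0.   -0.2   2.21  0.45  0.34 -2.19] min j7 -2.46
0.15 0.12 13 [ 0.11 -0.   -0.2   2.22  0.35  0.32 -2.05] min j7 -2.37
0.3 0 13 [-1.27 -0.    1.2   2.15  0.26  0.54 -2.05] min j7 -2.39
0.3 0.04 13 [-1.07  0.    1.    2.15  0.22  0.53 -1.98] min j7 -2.31
0.3 0.08 13 [-1.06 -0.    1.    2.15  0.18  0.52 -1.9 ] min j7 -2.23
0.3 0.12 13 [-1.04 -0.01  1.    2.16  0.14  0.51 -1.81] min j7 -2.14
```

```bash
cat > plan.py <<'E'
from h import *
import sys
u,v,n=frame(TG[1]).T
def goal(hn,du,dt,dy,lat=0):
    """grasp point at T + hn*n + du*u"""
    Rg=tool(TG[1]+dy,1,np.pi/4+dt)
    return TG[0]+hn*n+du*u+lat*v+.005*Rg[:,2],Rg
def where():
    s=ctrl.get_state();R0=R.from_rotvec(s["tool_rot"]).as_matrix()
    g=s["position"]-.005*R0[:,2]-TG[0];e=R.from_matrix(frame(TG[1]).T@R0@tool(0,1,0).T).as_euler("zyx")
    print("grasp rel T: u,v,n mm",np.round([g@u*1e3,g@v*1e3,g@n*1e3],1),"yaw,pitch,roll err",e.round(3))
if __name__=="__main__":
    st();where();row(*goal(*map(float,sys.argv[1:])))
E
python3 plan.py .1 -.004 .13 .03;python3 plan.py .055 -.004 .13 .03
python3 - <<'E'
from scan import *
from plan import goal
for h in(.055,.03):
  for q3 in (-.9,-.53,-.2):
    q,e=ik(*goal(h,-.004,.13,.03),[.3,.1,-.4,2.2,.9,.35,-2.6],q3);print(h,q.round(2),e)
E
```

```text
t 13.825 q [ 0.39  0.02 -0.53  2.16  0.9   0.32 -2.69] F [ 0.2  0.7 -2. ] w 0.686 pos [ 0.6663 -0.0188  0.1717]
grasp rel T: u,v,n mm [ -4.8   0.9 101.9] yaw,pitch,roll err [0.004 0.002 0.001]
row [-2.5  0.9  0.8] [ 0.016  -0.1283 -0.0229] ang 0.131
t 13.825 q [ 0.39  0.02 -0.53  2.16  0.9   0.32 -2.69] F [ 0.2  0.7 -2. ] w 0.686 pos [ 0.6663 -0.0188  0.1717]
grasp rel T: u,v,n mm [ -4.8   0.9 101.9] yaw,pitch,roll err [0.004 0.002 0.001]
row [-47.5   0.9   0.8] [ 0.016  -0.1283 -0.0229] ang 0.131
0.055 [ 0.77  0.07 -0.9   2.14  0.64  0.39 -2.39] 1.717376241217039e-15
0.055 [ 0.4   0.03 -0.53  2.16  0.57  0.38 -2.34] 7.16093850883226e-14
0.055 [ 0.07  0.01 -0.2   2.18  0.54  0.37 -2.33] 3.0142555118573e-13
0.03 [ 0.76  0.05 -0.9   2.19  0.7   0.36 -2.47] 1.1102230246251565e-15
0.03 [ 0.39  0.02 -0.53  2.21  0.64  0.34 -2.43] 3.6031400085789755e-10
0.03 [ 0.06 -0.   -0.2   2.23  0.62  0.34 -2.42] 4.440892098500626e-15
```

```bash
python3 -m handwheel '[[-2,1,1,0.016,-0.128,-0.023,0.5],[-2,1,1,0.016,-0.128,-0.023,0.5],[-25,1,1,0.016,-0.128,-0.023,0.5],[-47,1,1,0.016,-0.128,-0.023,0.5],[-47,1,1,0.016,-0.128,-0.023,0.5],[-47,1,1,0.016,-0.128,-0.023,0.5],[-47,1,1,0.016,-0.128,-0.023,0.5]]'; python3 plan.py .04 -.004 .13 .03; python3 -c "
from h import *
import cv2
for c in('side','wrist','top'): cv2.imwrite('pics/%s11.png'%c,ctrl.get_image(c)[:,:,::-1])
a=cv2.imread('pics/side11.png')[100:220,200:360]
cv2.imwrite('pics/c11a.png',cv2.resize(a,None,fx=5,fy=5,interpolation=cv2.INTER_CUBIC))
a=cv2.imread('pics/top11.png')[120:240,240:400]
cv2.imwrite('pics/c11t.png',cv2.resize(a,None,fx=5,fy=5,interpolation=cv2.INTER_CUBIC))"
```

```text
time: 14.7
position: [0.6353, -0.0146, 0.1395]
tool_rot: [2.906, -0.271, 0.992]
ft_force: [-0.2, 0.7, -1.5]
grip_width: 0.688
t 14.7 q [ 0.42  0.03 -0.54  2.16  0.57  0.37 -2.35] F [-0.2  0.7 -1.5] w 0.688 pos [ 0.6353 -0.0146  0.1395]
grasp rel T: u,v,n mm [-4.  -1.6 57.8] yaw,pitch,roll err [ 0.019  0.127 -0.021]
row [-17.6  -1.9   2.3] [ 0.0016 -0.0028 -0.0032] ang 0.005
```

View pics/c11a.png

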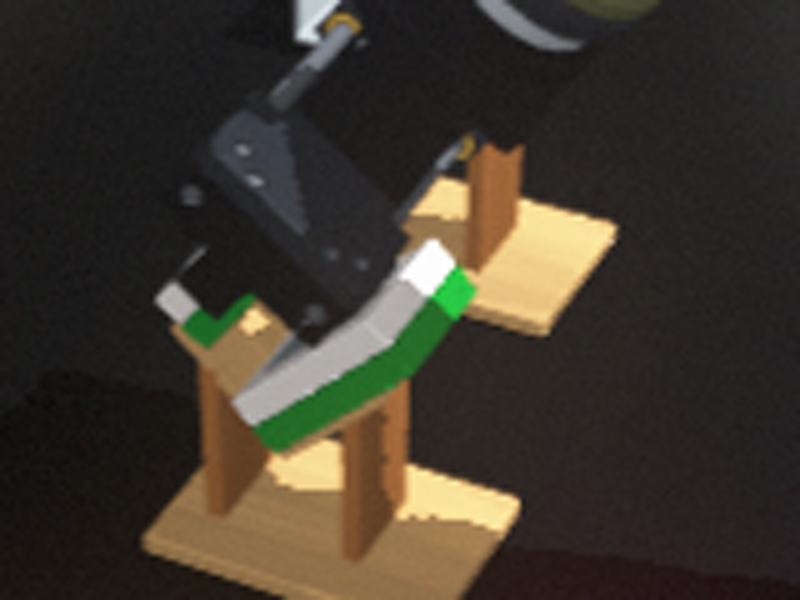

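View pics/c11t.png

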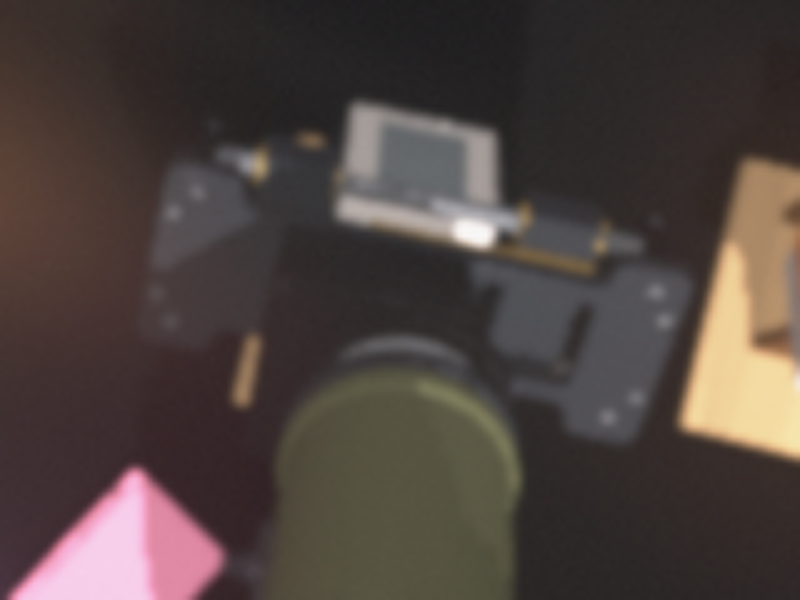

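```bash
python3 -m handwheel '[[-9,-1,1,0,-0.003,-0.003,0.5],[-15,-1.5,2,0,-0.003,-0.003,0.5],[-15,-1.5,2,0,-0.003,-0.003,0.5],[-15,-1.5,2,0,-0.003,-0.003,0.5]]' 12; python3 plan.py .035 -.004 .13 .03; python3 -c "
from h import *
import cv2
for c in('side',): cv2.imwrite('pics/%s12.png'%c,ctrl.get_image(c)[:,:,::-1])
a=cv2.imread('pics/side12.png')[100:220,200:360]
cv2.imwrite('pics/c12a.png',cv2.resize(a,None,fx=5,fy=5,interpolation=cv2.INTER_CUBIC))"
```

```text
time: 15.35
position: [0.6239, -0.0109, 0.1274]
tool_rot: [2.908, -0.266, 0.985]
ft_force: [0.5, 0.5, -1.0]
grip_width: 0.686
t 15.35 q [ 0.41  0.02 -0.54  2.19  0.61  0.36 -2.4 ] F [ 0.5  0.5 -1. ] w 0.686 pos [ 0.6239 -0.0109  0.1274]
grasp rel T: u,v,n mm [-3.9 -0.4 40.7] yaw,pitch,roll err [ 0.02   0.132 -0.024]
row [-5.7 -0.5  0.6] [0.0017 0.0023 0.0004] ang 0.003
```

View pics/c12a.png

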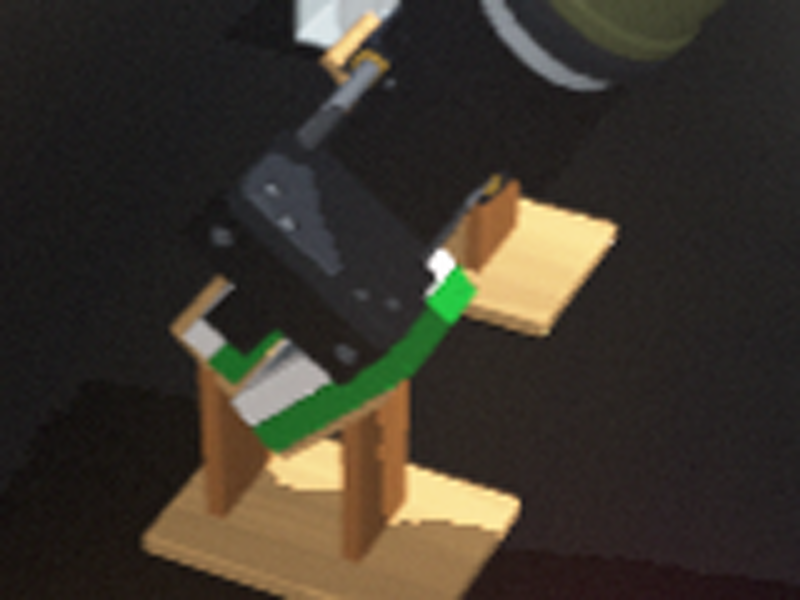

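```bash
python3 -m handwheel '[[-3,-0.5,0.5,0,0,0,0.5],[-5.5,-0.5,0.5,0,0,0,0.5],[-5.5,-0.5,0.5,0,0,0,0.5],[-5.5,-0.5,0.5,0,0,0,0.5]]'; python3 plan.py .031 -.004 .13 .03; python3 -c "
from h import *
import cv2
for c in('side','wrist'): cv2.imwrite('pics/%s13.png'%c,ctrl.get_image(c)[:,:,::-1])
a=cv2.imread('pics/side13.png')[100:220,200:360]
cv2.imwrite('pics/c13a.png',cv2.resize(a,None,fx=5,fy=5,interpolation=cv2.INTER_CUBIC))"
```

```text
time: 15.9
position: [0.6207, -0.0097, 0.1244]
tool_rot: [2.907, -0.266, 0.987]
ft_force: [3.1, -0.6, 0.3]
grip_width: 0.689
t 15.9 q [ 0.4   0.02 -0.54  2.2   0.63  0.35 -2.42] F [ 3.1 -0.6  0.3] w 0.689 pos [ 0.6207 -0.0097  0.1244]
grasp rel T: u,v,n mm [-4.2  0.1 36.2] yaw,pitch,roll err [ 0.02   0.131 -0.024]
row [-5.2 -0.   0.9] [0.0014 0.0008 0.    ] ang 0.002
```

View pics/c13a.png

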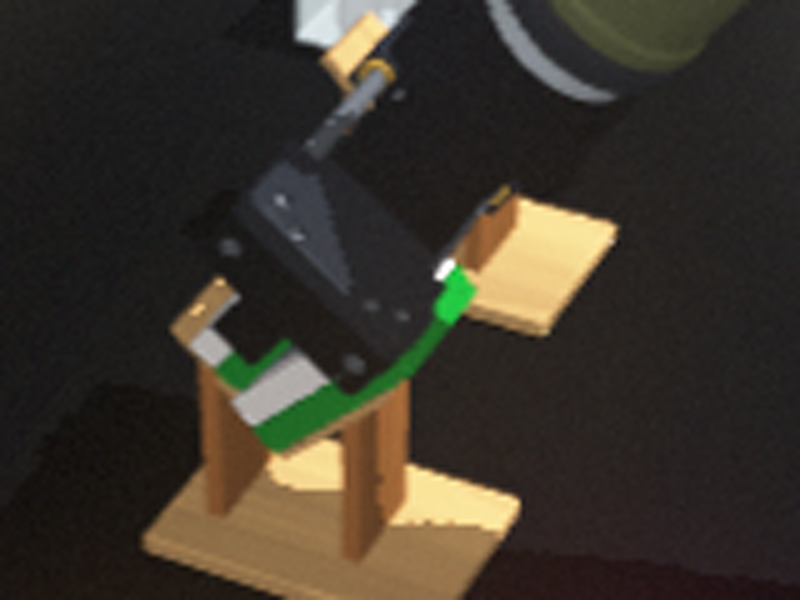

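View pics/wrist13.png

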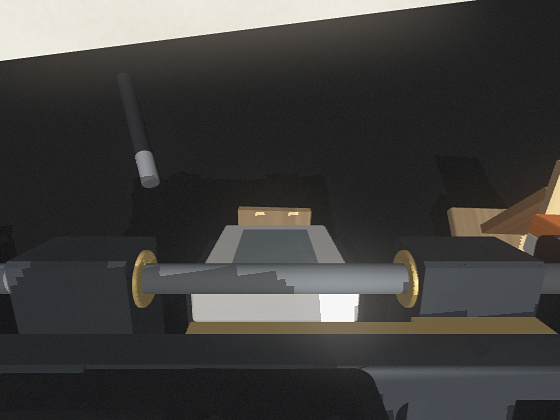

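```bash
python3 -m handwheel '[[-1.5,0,0.5,0,0,0,0.5],[-3,0,0.5,0,0,0,0.5],[-4,0,0.5,0,0,0,0.5],[-4,0,0.5,0,0,0,0.5]]' 10; python3 plan.py .0295 -.004 .13 .03; python3 -c "
from h import *
import cv2
for c in('side','wrist'): cv2.imwrite('pics/%s14.png'%c,ctrl.get_image(c)[:,:,::-1])
a=cv2.imread('pics/side14.png')[100:220,200:360]
cv2.imwrite('pics/c14a.png',cv2.resize(a,None,fx=5,fy=5,interpolation=cv2.INTER_CUBIC))"
```

```text
time: 16.5
position: [0.6171, -0.0092, 0.1209]
tool_rot: [2.908, -0.266, 0.985]
ft_force: [3.3, -0.6, 4.1]
grip_width: 0.689
t 16.5 q [ 0.4   0.02 -0.54  2.21  0.64  0.35 -2.43] F [ 3.3 -0.6  4.1] w 0.689 pos [ 0.6171 -0.0092  0.1209]
grasp rel T: u,v,n mm [-4.2 -0.1 31.2] yaw,pitch,roll err [ 0.02   0.132 -0.024]
row [-1.7 -0.2  0.4] [0.0017 0.0022 0.0004] ang 0.003
```

View pics/wrist14.png

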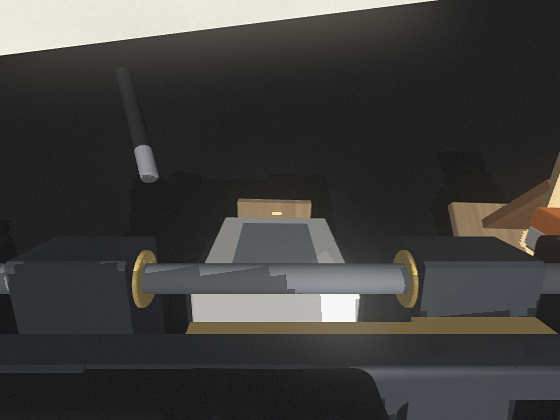

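View pics/c14a.png

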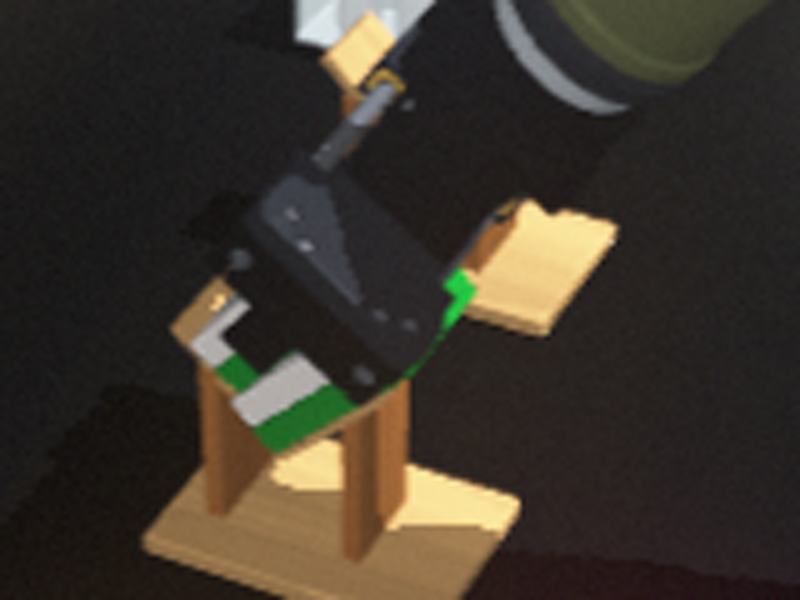

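```bash
python3 -m handwheel '[[-1,0,0.5,0,0,0,0.5],[-2.5,0,1,0,0,0,0.5],[-2.5,0,1,0,0,0,0.5],[-2.5,0,1,0,0,0,0.5]]' 8; python3 plan.py .0285 -.004 .13 .03; python3 -c "
from h import *
import cv2
for c in('side','wrist'): cv2.imwrite('pics/%s15.png'%c,ctrl.get_image(c)[:,:,::-1])
a=cv2.imread('pics/side15.png')[120:200,220:320]
cv2.imwrite('pics/c15a.png',cv2.resize(a,None,fx=8,fy=8,interpolation=cv2.INTER_CUBIC))"
```

```text
time: 17.1
position: [0.6151, -0.009, 0.1176]
tool_rot: [2.908, -0.266, 0.982]
ft_force: [1.0, -0.9, 0.0]
grip_width: 0.686
t 17.1 q [ 0.4   0.02 -0.54  2.22  0.65  0.34 -2.44] F [ 1.  -0.9  0. ] w 0.686 pos [ 0.6151 -0.009   0.1176]
grasp rel T: u,v,n mm [-3.4 -0.4 27.5] yaw,pitch,roll err [ 0.019  0.134 -0.024]
row [ 0.9 -0.4 -0.8] [0.0021 0.004  0.0003] ang 0.005
```

View pics/wrist15.png

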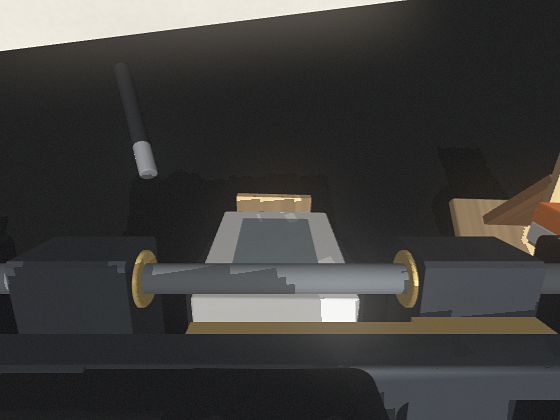

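View pics/c15a.png

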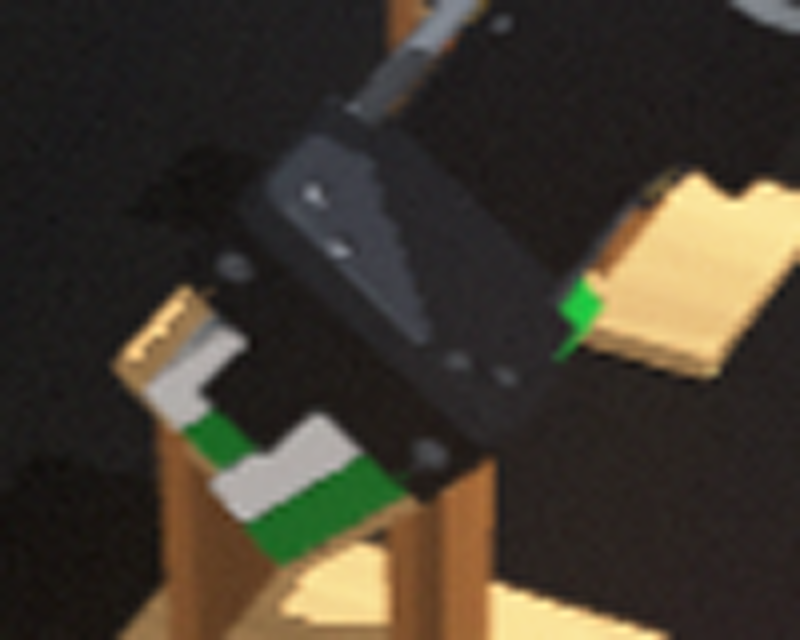

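```bash
python3 -m handwheel '[[0,0,0,0,0,0,-0.45],[0,0,0,0,0,0,-0.6],[0,0,0,0,0,0,-0.8],[0,0,0,0,0,0,-1],[0,0,0,0,0,0,-1],[0,0,0,0,0,0,-1]]'; python3 plan.py .0285 -.004 .13 .03; python3 -c "
from h import *
import cv2
for c in('side','wrist'): cv2.imwrite('pics/%s16.png'%c,ctrl.get_image(c)[:,:,::-1])
a=cv2.imread('pics/side16.png')[120:200,220:320]
cv2.imwrite('pics/c16a.png',cv2.resize(a,None,fx=8,fy=8,interpolation=cv2.INTER_CUBIC))"
```

```text
time: 17.95
position: [0.6157, -0.0091, 0.1185]
tool_rot: [2.908, -0.266, 0.984]
ft_force: [0.1, 0.0, 0.8]
grip_width: 0.994
t 17.95 q [ 0.4   0.02 -0.54  2.22  0.65  0.34 -2.44] F [0.1 0.  0.8] w 0.994 pos [ 0.6157 -0.0091  0.1185]
grasp rel T: u,v,n mm [-3.5 -0.3 28.5] yaw,pitch,roll err [ 0.02   0.132 -0.024]
row [-0.1 -0.3 -0.5] [0.0019 0.0025 0.0002] ang 0.003
```

View pics/wrist16.png

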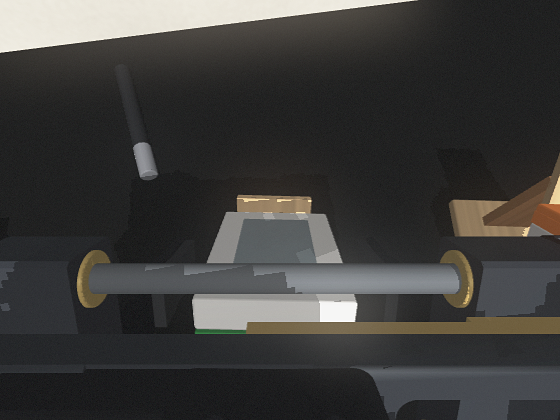

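View pics/c16a.png

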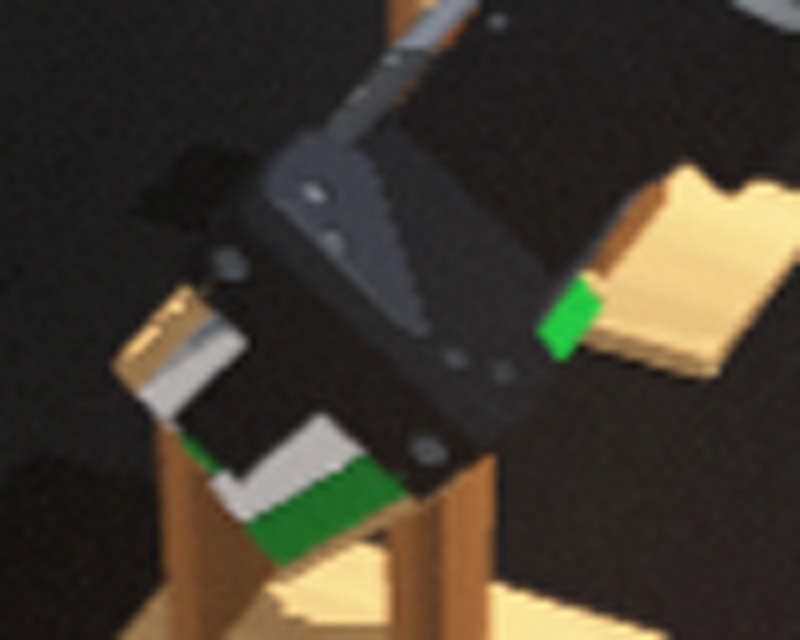

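```bash
python3 -m handwheel '[[1,0,-12,0,0,0,-1],[3,0,-30,0,0,0,-1],[15,0,-50,0,0,0,-1],[60,0,-60,0,0,0,-1],[110,0,-60,0,0,0,-1],[150,0,-60,0,0,0,-1],[150,0,-60,0,0,0,-1]]'; python3 -c "
from h import *
import cv2
st()
for c in('side','top'): cv2.imwrite('pics/%s17.png'%c,ctrl.get_image(c)[:,:,::-1])
a=cv2.imread('pics/side17.png')[130:205,225:325]
cv2.imwrite('pics/c17a.png',cv2.resize(a,None,fx=8,fy=8,interpolation=cv2.INTER_CUBIC))
a=cv2.imread('pics/top17.png')[135:210,280:380]
cv2.imwrite('pics/c17t.png',cv2.resize(a,None,fx=8,fy=8,interpolation=cv2.INTER_CUBIC))"
```

```text
time: 18.92
position: [0.6998, -0.0245, 0.2601]
tool_rot: [2.906, -0.268, 0.991]
ft_force: [0.1, -0.7, 0.3]
grip_width: 0.996
t 18.925 q [ 0.39  0.03 -0.48  1.9   0.31  0.6  -2.04] F [ 0.1 -0.7  0.3] w 0.996 pos [ 0.6998 -0.0245  0.2601]
```

View pics/c17a.png

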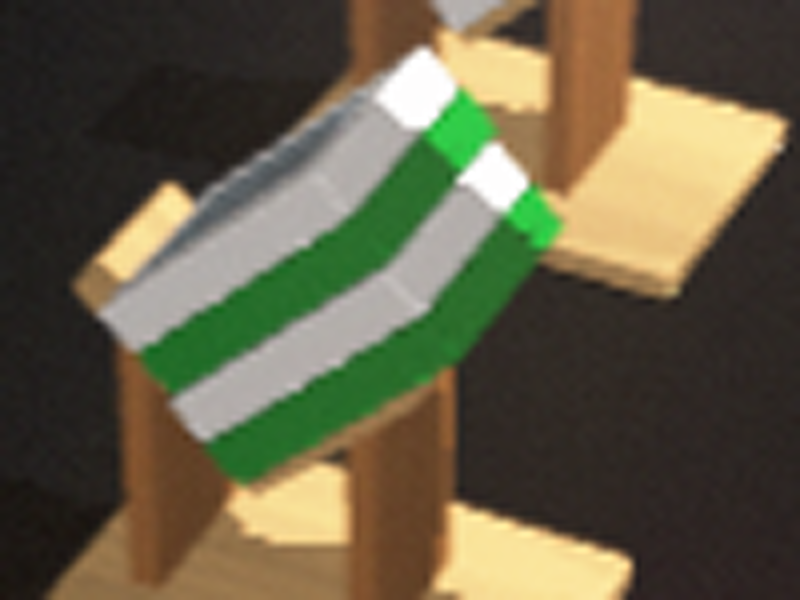

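View pics/c17t.png

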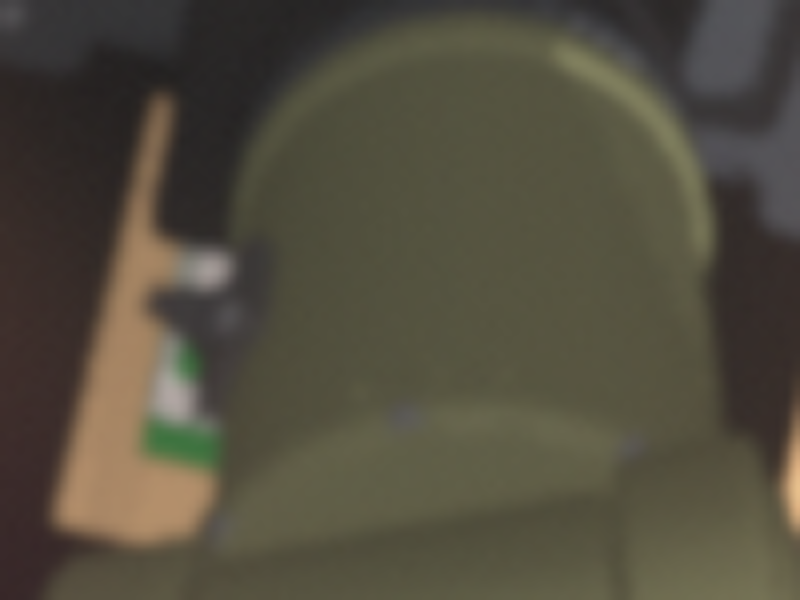

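View pics/side17.png

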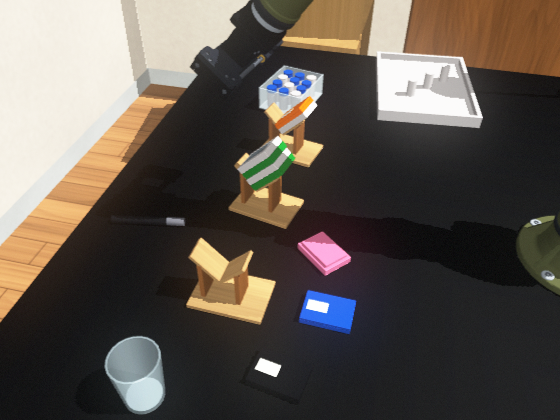

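```bash
python3 -c "
from h import *
S=ctrl.camera_model('side')
c=lambda l:[(a*.042,b*.03,d*.014,(X+.5)/8-.5+225,(Y+.5)/8-.5+130) for a,b,d,X,Y in l]
o=c([(-1,-1,1,425,45),(-1,1,1,325,178),(1,1,1,100,312),(-1,1,0,362,213),(-1,-1,0,460,90),(1,1,0,143,350),(-1,1,-1,388,270),(1,1,-1,172,400),(-1,-1,-1,497,140)])
b=c([(-1,1,0,430,310),(1,1,0,207,440),(-1,-1,0,526,187),(1,1,-1,245,487),(-1,1,-1,458,362),(-1,-1,-1,563,225)])
for q in (o,b):
  p,r=fit([(S,q)]);print(p.round(4),np.sqrt((r**2).mean()).round(2))
u,v,n=frame(TG[1]).T
# fix scale ambiguity: fix y/height? offset in stacked-frame using side-only fit of base at start
p,_=fit([(S,o)]);d=p[:3]-np.array([.6003,-.0223,.086]);print('u,v,n vs side-only start fit',(d@np.c_[u,v,n]*1e3).round(1))
a=proj(S,np.array([s[:3] for s in o])@frame(TG[1]).T+TG[0]+.028*n)-np.array([s[3:] for s in o]);print('px residual vs ideal',a.mean(0).round(2),np.abs(a).max().round(2))
st()"
```

```text
[ 0.6186 -0.0275  0.1068 -0.1893  0.7742] 0.51
[ 0.6013 -0.0264  0.0831 -0.2003  0.7832] 0.37
u,v,n vs side-only start fit [-1.3 -1.2 28.2]
px residual vs ideal [-0.87  0.35] 2.14
t 19.025 q [ 0.39  0.03 -0.48  1.9   0.31  0.6  -2.04] F [-0.9  0.5 -0.5] w 1.002 pos [ 0.6963 -0.0238  0.256 ]
```

```bash
python3 -c "
from h import *
ctrl.close_job();st()"
```

```text
the job is handed in; nothing more can be done
the job is handed in; nothing more can be done
```

I turned the green-lidded dish lid-down, still shut, stacked it on the lid-down dish, let go and handed the job in at about 19 s. The hand-in gave no verdict.

**How it went**
- **Grip:** I closed on the dish across the seam, then opened and closed again with the pads better centred on it. My first re-grip command did not open the fingers, so the dish was pulled about 2 mm while still gripped, with about 5 N at the wrist. The lid stayed on.
- **Placing:** The last joint reached its limit at -2.69 rad on the way to the stacking spot. I pitched the tool about 0.13 rad nose-down and turned it 0.03 rad. With a light grip and about 6 N of contact I pressed the dish flat, then released it. It slid down to the ledge.

**Last checks, from the side camera**
- **Position:** The dish lies about 28 mm off the lower one, and about 1.5 mm off it along and across. Its sides are within about 0.02 rad of square.
- **Fit quality:** The pixel residual against the ideal stacked pose was 0.9 px on average and 2.1 px at worst.
- **Lid:** It looks closed in the picture.
- **Lower dish:** It was re-fitted about 5 mm from its start pose, mostly along the axis this camera measures poorly. Its corners in the picture moved less than 1 px, so I take it as unmoved.
- **Orange-lidded dish:** It looks undisturbed, but I did not measure it again.
- **Robot:** It is clear of everything, with the wrist force about zero.
- **Top camera:** The arm hid most of the stack, so I could not confirm the result from above.

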